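# Load the cartridge-fuse test jig

## Task

Get the fuse test jig ready for a test: lift the ring weight off its spindle and park it on the round rubber pad so that the clear bar springs up, then lay every big cartridge fuse in a V-groove of its own and push it gently along the groove under the bar until it is fully home against the brass end stop, without ramming the stop. When all of them are home, slide the ring weight back over the spindle so that the bar comes down on the fuses, and leave the small fuses and the other things on the bench where they are.

Things in the scene. Friction and masses are not known exactly. Their poses are not given: they have to be found in the camera images.
- jig: Fuse test jig, fixed: black base plate 210 x 250 mm with four parallel aluminium V-grooves. Origin: centre of its underside. Its x runs along the grooves from the open loading end (x = -100 mm) to the brass end stop (face at x = 35 mm); z up. Groove centre lines at y = -75, -25, 25, 75 mm. Four steel guide posts, 60 mm tall, at x = 0 and 88, y = +-111 mm.
- groove_start (a point): Point of the jig (x = -60, y = -75, z = 29.6 mm): centre of a big fuse laid in the first groove, clear of the bar, from where it must be pushed in from behind. The same holds in the other grooves, 50, 100 and 150 mm along jig y. Grooves are 90 degree V's, lips 23 mm above the bench and 18 mm apart; flat ground 18 mm high between them. Axes as the jig's.
- groove_home (a point): Point of the jig (x = 6, y = -75, z = 29.6 mm): centre of a big fuse fully home in the first groove, its end against the stop; 66 mm along jig x from groove_start. Likewise in the other grooves. Its tail then sticks out 8 mm in front of the clear bar. Sliding friction is 1 to 2 N; the first touch can peak at 10 N.
- contact_bar (a joint): Clear plate 6 mm thick across the jig over the grooves (jig x = -15 to 98, y = +-118 mm), sprung upward. 0 = up, 4 mm of free height over a big fuse in its groove; grows downward. The weight on its spindle lowers it: to 0.006 m over empty grooves, when no fuse can pass under it, to about 0.004 m when it rests on big fuses.
- spindle_top (a point): Tip of the upright steel spindle that stands on the bar and moves with it: 16 mm thick, 42 mm tall above the bar's top, the last 6 mm stepped down to 11 mm. Located at x = 65, y = 0 mm of the jig; the bar's top face is 42 mm below this point. Bar up, the tip is 92.6 mm above the bench.
- weight_center (a point): Ring weight, dark steel, outer diameter 50, bore 20, height 25 mm, about 340 g. Point at its centre, half-way up; its z axis is the bore. At the start it is on the spindle, resting on the bar.
- pad: Flat round black rubber pad fixed on the bench, 90 mm across, 3 mm thick, where the weight is parked. Origin: centre of its underside.
- fuse1_center (a point): Big cartridge fuse: white ceramic body with eight-sided steel end caps, 22 mm across the flats, 58 mm long, about 80 g. Two to four of these lie loose on the bench; an absent one reads None throughout. Point at its centre; x is its long axis, either end is the same. It lies on a flat; its flats also fit the groove.
- fuse2_center (a point): Big cartridge fuse: white ceramic body with eight-sided steel end caps, 22 mm across the flats, 58 mm long, about 80 g. Two to four of these lie loose on the bench; an absent one reads None throughout. Point at its centre; x is its long axis, either end is the same. It lies on a flat; its flats also fit the groove.
- fuse3_center (a point): Big cartridge fuse: white ceramic body with eight-sided steel end caps, 22 mm across the flats, 58 mm long, about 80 g. Two to four of these lie loose on the bench; an absent one reads None throughout. Point at its centre; x is its long axis, either end is the same. It lies on a flat; its flats also fit the groove.
- fuse4_center (a point): Big cartridge fuse: white ceramic body with eight-sided steel end caps, 22 mm across the flats, 58 mm long, about 80 g. Two to four of these lie loose on the bench; an absent one reads None throughout. Point at its centre; x is its long axis, either end is the same. It lies on a flat; its flats also fit the groove.
- small1_center (a point): Small cartridge fuse of the same kind, 12 mm across, 38 mm long, lying on the bench; not for this jig, to be left alone. Point at its centre; x is its long axis.
- small2_center (a point): Small cartridge fuse of the same kind, 12 mm across, 38 mm long, lying on the bench; not for this jig, to be left alone. Point at its centre; x is its long axis.
- mug: Black mug, 82 mm across, 95 mm tall, bystander. Origin: centre of its underside.
- spool: Grey reel standing on its flange, 60 mm across, 40 mm tall, bystander. Origin: centre of its underside.
- jar: Small amber jar, 48 mm across, 50 mm tall, bystander. Origin: centre of its underside.
- driver: Screwdriver, 170 mm long, lying, bystander. Origin near its middle, on the underside.
- end_contact: Brass end stop, an upright bar across all four grooves with its face at jig x = 35 mm. Origin: centre of its underside, 5 mm behind the face, 10 mm above the bench. In front of it, under the bar (jig x = -12 to 35 mm), grey fences 38 mm tall flank each groove, 26 mm apart.

How it is judged:
By the outcome, as a careful person would: the job done as asked, in the order asked, and still so for the second after the job is handed in, with the robot touching nothing.
Of fuse1, fuse2, fuse3, fuse4 only 2 to 4 are there at a start; the rules pass over those that are not, and their reading is None.
At some moment in a run one of fuse1, fuse2, fuse3, fuse4 may be knocked a few centimetres aside while the robot is not near it.
Once in a run the grip may slacken for a moment while it holds something.
It also fails if it takes over 210 s, if anything falls off the work surface, if the arm or the gripper's body presses on something with over 40 N, if the wrist force passes 120 N, or if a joint passes its speed limit or range.

## Robot

A 6-joint arm with a two-finger parallel gripper is mounted at the origin on the work surface. World frame = base frame: x ahead of the robot, y to its left, z up, the work surface at z = 0. Lengths are in mm, angles in rad, forces in N, time in s.
With the tool pointing down it reaches from about 400 to 925 mm from the base axis. Payload 12.5 kg.
Tool frame: the origin (TCP) lies between the finger pads; the fingertips stand 25 mm ahead of it and the grasp point (between the pads) lies 6 mm ahead of it; z points along the fingers, y is the line along which they close (so a half turn about z gives the same grasp; the last joint's range is limited). The gripper opens to 95 mm and grips with 3 to 60 N. Pads are 20 mm wide; open, the fingers measure 119 mm over their backs; the gripper's body (75 mm by 180 mm) begins 59 mm behind the grasp point.
Start: joints at [1.159, 0.491, 1.559, -0, 1.092, -0.106], TCP at [188.142, 596.025, 239.661] pointing down, gripper open.
Joint ranges: [-3.1, 3.1], [-0.84, 2.19], [0.05, 2.79], [-1.13, 4.28], [0.06, 2.93], [-2.69, 2.69]. Speed limits (rad/s): [2.22, 2.22, 2.79, 3.14, 3.14, 3.14].

## Interface

Orientations are given as [roll, pitch, yaw] about the fixed x, y, z axes, in that order (R = Rz(yaw) Ry(pitch) Rx(roll)).
In Python, from cell import state, read_camera, job_done, cut_out gives the robot as it stands. The module is installed in compiled form; this text tells all that it offers.
- The arm moves only by the tool jog_arm, never from a script. Its argument "motion" is a list of rows, each a list of 2 entries, a list of its own where there are three numbers: the shift along the tool's x, y, z in mm, then the turn about the tool's z in rad. A call has 1 to 5 rows; each row is the pose to reach, as a shift and turn from the pose commanded when the call began, along the tool's axes at that moment; what a row does not reach only later rows make up. A row lasts 1/10 s, in which the tool goes at most 50 mm and 8.59 degrees, less where a joint would pass 70% of its speed; a pose out of reach is approached as far as the arm can. A call with a gripper value outside its range is refused whole. "grip" is the closure, from 0 (fully open) to 1 (shut), set as the call begins (left out, the last holds). The fingers move at their own pace and stop on an object; the grip force is fixed at half the most. Time passes only in rows, so rows that repeat a pose let the fingers close. It gives the time, the measured TCP pose, the force, the opening and the grip force at its end, in the units of the state.
- state(): the state, without advancing time (a new reading comes with each control period).
- read_camera(name): name is "side" or "top"; returns a dict with "img" (420x560x3 uint8, blue, green, red), "vertical_fov" (degrees; the focal length in pixels is half the picture's height over the tangent of half this angle, whatever the lens; pixels are square), "cx", "cy" (the principal point, pixels), "extrinsics" (4x4, takes a point from camera to world coordinates). Camera axes: x right, y up, looking along -z (the intrinsics and any distortion apply to the point x, -y, -z); pixel columns grow to the right and rows downward; lengths in mm; the calibration is good to about 2 mm. A picture is of the moment at which its call begins. There is no depth.
- job_done(): hands the job in; it is judged then, once.
Trained networks look in a picture, given as the dict that the camera call returned (one of the last four; its "shot" number tells which), for a name from the list of things; names that differ only in an ending like _2 or _b are one class to them, and where a whole thing is asked for, a point or a joint stands for the part that bears it (a point fixed in the world has none). Each returns a list of dicts, best first, with "p" (0 to 1); they miss things now and then, are a little off and sometimes report something else, mostly with a low value. They report only what shows in the picture. A call takes as long as a camera call.
- cut_out(name, picture): "region" (420x560 bool, what is visible of it) and "box" ([left, top, right, bottom] in pixels, round what is visible of it).
The state is a dict: "t": time; "joints": joint angles; "qvel": joint speeds; "tau": joint torques, N m; "eef_pos": TCP position; "tcp_rot": TCP orientation; "ft_force": force on the tool from outside, world axes, zero at the start; "moment": the same for the moment, N m; "opening": opening from 0.0 (shut) to 1.0 (fully open); "grip_force": force on a finger pad.
Only numpy, scipy, OpenCV 4.12 (cv2) and the standard library are available. Lean on these libraries where they do the work, as an engineer would, in place of code of your own. Each camera call takes 0.05 s, during which the arm holds its last target. There are 200 camera calls.

## Working session

There is one attempt and no reset: what is moved stays moved. The work goes in short steps, Python scripts to look and compute and a tool call to move; the robot and the scene stay as the last step left them, time stands still between calls to the robot, and variables do not carry over. Pictures are saved under pics/ and viewed, at most 14 in all, crops included, and the job is handed in when it is done.

Besides the shell and the picture viewer there is one more tool, called after "Request:" as name([rows], argument=value, ...), one row to a line, values as JSON. jog_arm: Moves the arm, as the interface text tells. Its arguments: {"type":"object","properties":{"motion":{"type":"array"},"grip":{"type":"number"}},"required":["motion"]}

```bash
mkdir -p pics; cat > h.py <<'E'
import numpy as np, cv2
from cell import state, read_camera, job_done, cut_out
from scipy.spatial.transform import Rotation as R
def ray(c,u,v):
    f=c["img"].shape[0]/2/np.tan(np.radians(c["vertical_fov"])/2)
    E=np.array(c["extrinsics"]); d=E[:3,:3]@np.array([(u-c["cx"])/f,-(v-c["cy"])/f,-1.]); return E[:3,3],d
def onz(c,u,v,z):
    o,d=ray(c,u,v); return o+d*(z-o[2])/d[2]
def proj(c,p):
    E=np.array(c["extrinsics"]); q=E[:3,:3].T@(np.asarray(p,float)-E[:3,3]); f=c["img"].shape[0]/2/np.tan(np.radians(c["vertical_fov"])/2)
    return np.array([c["cx"]+f*q[0]/-q[2], c["cy"]-f*q[1]/-q[2]])
E
python3 - <<'E'
from h import *
s=state(); print({k:np.round(v,3) for k,v in s.items()})
for n in("top","side"):
    c=read_camera(n); cv2.imwrite(f"pics/{n}0.png",c["img"]); print(n,{k:(np.round(v,3) if k!="img" else 0) for k,v in c.items()})
    for t in["jig","pad","weight_center","fuse1_center","small1_center","mug","spool","jar","driver","end_contact"]:
        for r in cut_out(t,c)[:6]:
            if r["p"]<.2: continue
            m=r["region"].astype(np.uint8); (cx,cy),wh,a=cv2.minAreaRect(np.argwhere(m)[:,::-1].astype(np.float32))
            print(t,round(r["p"],2),r["box"],np.round([cx,cy,*wh,a],1),onz(c,cx,cy,11).round(0)[:2])
E
```

```text
{'t': np.float64(0.0), 'joints': array([ 1.159,  0.492,  1.559, -0.   ,  1.092, -0.106]), 'qvel': array([-0.001, -0.001, -0.001, -0.001,  0.001, -0.   ]), 'tau': array([ 1.0000e-03, -6.1265e+01, -2.5818e+01,  6.9000e-02,  4.8000e-02,
       -0.0000e+00]), 'eef_pos': array([188.035, 595.809, 239.077]), 'tcp_rot': array([-3.14 , -0.   ,  2.836]), 'ft_force': array([-0.459,  0.292,  0.537]), 'moment': array([ 0.014,  0.001, -0.027]), 'grip_force': np.float64(0.0), 'opening': np.float64(0.998)}
top {'img': 0, 'vertical_fov': np.float64(52.428), 'cx': np.float64(280.63), 'cy': np.float64(215.387), 'extrinsics': array([[ 0.000000e+00,  9.840000e-01, -1.780000e-01,  3.297310e+02],
       [-1.000000e+00,  5.000000e-03,  2.400000e-02, -1.783900e+01],
       [ 2.500000e-02,  1.780000e-01,  9.840000e-01,  1.287848e+03],
       [ 0.000000e+00,  0.000000e+00,  0.000000e+00,  1.000000e+00]]), 'shot': np.int64(1)}
jig 0.77 [216.9, 178.6, 306.9, 257.6] [261.1 217.8  83.5  69.5  10.5] [553.  10.]
pad 0.9 [129.3, 218.3, 158.5, 247.7] [143.5 232.5  27.   27.   90. ] [507. 362.]
weight_center 0.78 [257.
[... 1507 characters left out ...]
429.]
fuse1_center 0.76 [351.5, 320.8, 379.1, 335.3] [363.3 326.   12.   29.6  79.7] [ 553. -385.]
small1_center 0.5 [350.2, 282.5, 366.5, 293.5] [357.5 286.   16.2   5.   20.6] [ 614. -281.]
mug 0.35 [261.2, 190.9, 326.5, 247.5] [293.2 217.9  66.6  41.2  61.4] [619.  35.]
spool 0.98 [397.7, 289.2, 429.6, 320.6] [413.6 304.6  27.9  31.6   9.5] [ 687. -390.]
jar 0.68 [252.8, 373.2, 286.7, 411.3] [269.5 392.5  37.   25.   90. ] [ 308. -430.]
jar 0.59 [234.7, 188.4, 330.0, 266.1] [280.  229.9  77.1  79.4  66.4] [559.   3.]
driver 0.71 [251.8, 157.3, 285.9, 181.3] [268.4 170.8   7.6  40.3  59.7] [681. 316.]
end_contact 0.24 [234.7, 189.6, 331.2, 269.6] [280.1 229.8  76.9  80.2  66.6] [559.   3.]
```

```bash
python3 - <<'E'
import cv2
for n in("top","side"):
    i=cv2.imread(f"pics/{n}0.png"); cv2.imwrite(f"pics/{n}0b.png",cv2.resize(i,(800,600),interpolation=cv2.INTER_CUBIC))
E
```

```text
(no output)
```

View pics/top0b.png

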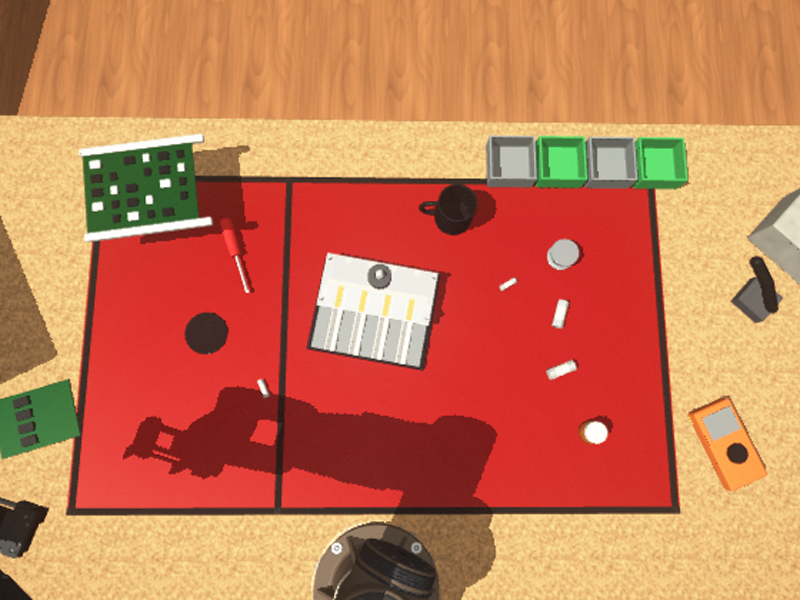

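View pics/side0b.png

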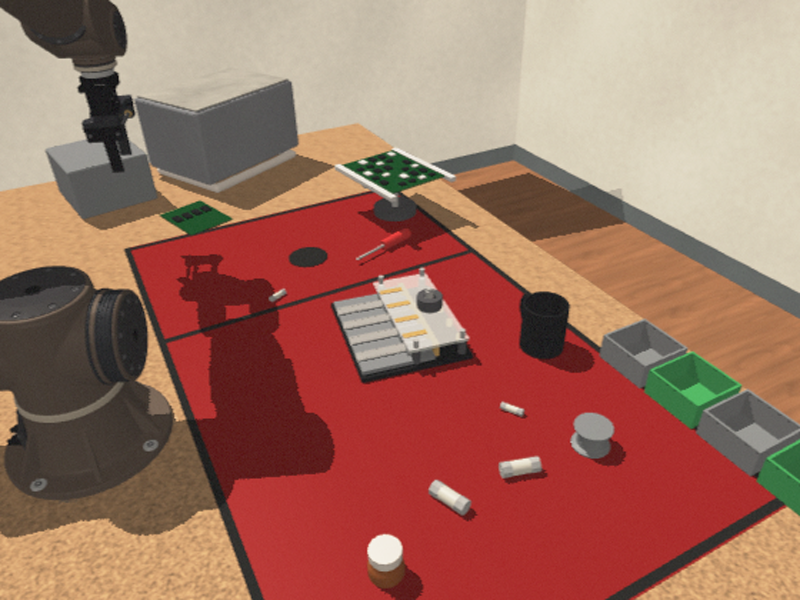

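```bash
cat >> h.py <<'E'
def blobs(c,lo=60,hi=2000):
    h=cv2.cvtColor(c["img"],cv2.COLOR_BGR2HSV); m=((h[...,1]<90)&(h[...,2]>110)).astype(np.uint8)
    n,l,s,ce=cv2.connectedComponentsWithStats(m); out=[]
    for i in range(1,n):
        if 25<s[i,4]<600:
            p=np.argwhere(l==i)[:,::-1].astype(np.float32); (x,y),(w,hh),a=cv2.minAreaRect(p)
            b=cv2.boxPoints(((x,y),(w,hh),a)); e=[b[1]-b[0],b[2]-b[1]]; k=int(np.linalg.norm(e[1])>np.linalg.norm(e[0])); e=e[k]
            P=onz(c,x-e[0]/2,y-e[1]/2,11);Q=onz(c,x+e[0]/2,y+e[1]/2,11)
            C=onz(c,*ce[i],11)
            out.append((C[:2].round(1),round(float(np.linalg.norm(P-Q)),1),round(float(np.degrees(np.arctan2(*(Q-P)[1::-1]))%180),1),int(s[i,4]),ce[i].round(1)))
    return [o for o in out if 200<o[0][0]<850 and abs(o[0][1])<520]
E
python3 - <<'E'
from h import *
for n in("top","side"):
    c=read_camera(n); print(n); [print(*o) for o in blobs(c)]
    if n=="top": cv2.imwrite("pics/jt.png",cv2.resize(c["img"][172:262,206:326],(800,600),interpolation=cv2.INTER_CUBIC))
    else: cv2.imwrite("pics/js.png",cv2.resize(c["img"][185:275,226:346],(800,600),interpolation=cv2.INTER_CUBIC))
E
```

```text
top
[836.7 468. ] 21.7 90.6 51 [115.3 127.8]
[798.8 500. ] 19.6 4.2 34 [104.1 139.3]
[ 681.7 -401.3] 73.8 134.6 366 [393.6 177.7]
[631.3 291.8] 83.0 18.7 44 [168.9 192.1]
[ 614.4 -278.6] 39.6 122.2 43 [355.  198.6]
[ 550.2 -389.8] 62.5 163.6 147 [391.9 219.3]
[ 430.9 -386.4] 63.4 111.4 147 [392.6 258.4]
[391.  236.5] 37.1 25.2 48 [183.9 271.5]
[ 301.7 -452.1] 44.5 44.2 201 [416.7 302.2]
side
[637.  299.3] 87.6 18.9 30 [258.7 176.1]
[392.7 234.5] 40.1 23.7 42 [194.3 206.1]
[ 614.5 -279.9] 40.3 120.7 86 [357.7 285.7]
[ 694.8 -379.8] 92.6 14.6 513 [413.3 300.5]
[ 552.  -386.7] 64.1 163.7 312 [363.5 326.5]
[ 432.6 -382.4] 64.9 111.3 337 [314.1 347.4]
[ 312.8 -418.5] 52.9 63.2 521 [269.2 386.6]
```

View pics/jt.png

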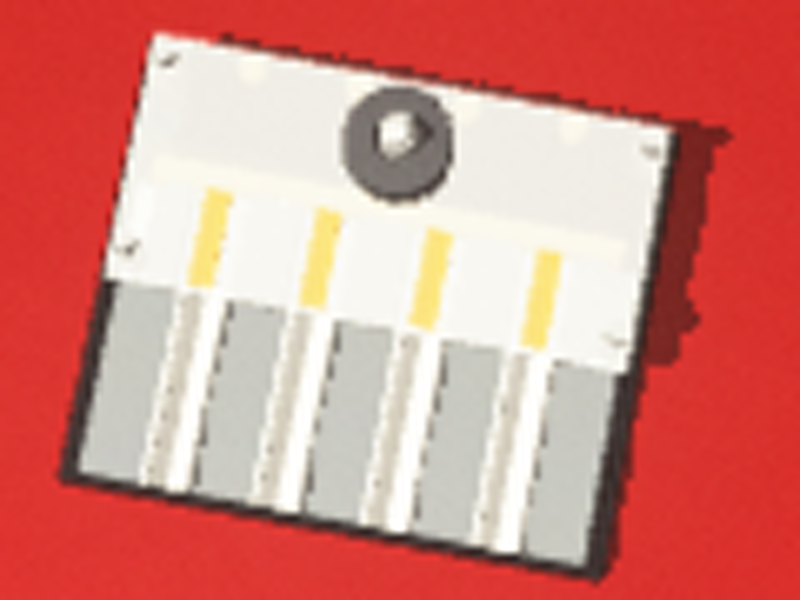

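View pics/js.png

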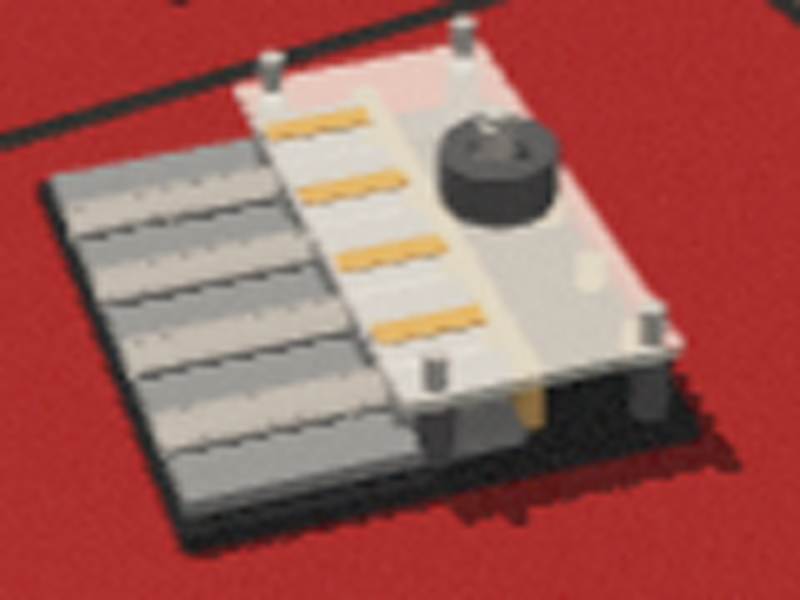

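```bash
python3 - <<'E'
from h import *
from scipy.optimize import least_squares
J=[(98,118,44.6),(98,-118,44.6),(-15,-118,44.6),(-15,118,44.6),(65,0,69.6)]
T=np.array([(155,33),(673,125),(632,372),(105,283),(398,145)])/6.6667-.43+[206,172]
S=np.array([(485,45),(683,345),(400,405),(237,88),(499,154)])/6.6667-.43+[226,185]
ct,cs=read_camera("top"),read_camera("side")
def W(q): c,s=np.cos(q[2]),np.sin(q[2]); return [(q[0]+c*a-s*b,q[1]+s*a+c*b,z) for a,b,z in J]
ft=lambda q:np.ravel([proj(ct,p)-t for p,t in zip(W(q),T)]); fs=lambda q:np.ravel([proj(cs,p)-t for p,t in zip(W(q),S)])
for f in(ft,fs,lambda q:np.r_[ft(q),fs(q)]):
    r=least_squares(f,[553,10,-.18]); print(r.x.round(3),np.degrees(r.x[2]).round(2),r.fun.round(1))
    print("spindle",np.round(W(r.x)[-1],1))
for n,c in(("t",ct),("s",cs)):
    r=cut_out("pad",c)
    if r: print("pad",r[0]["p"],onz(c,*np.argwhere(r[0]["region"]).mean(0)[::-1],3))
E
```

```text
[ 5.53792e+02  7.28300e+00 -1.70000e-01] -9.72 [-0.   0.7 -0.2  0.3 -0.2 -0.   0.2 -0.3  0.2 -0.7]
spindle [617.9  -3.7  69.6]
[ 5.57026e+02  9.96700e+00 -1.91000e-01] -10.97 [-0.3 -0.3 -0.2  0.6  0.2  0.4  0.2 -0.1  0.1 -0.8]
spindle [620.8  -2.4  69.6]
[ 5.55132e+02  8.06400e+00 -1.80000e-01] -10.32 [ 0.2 -0.  -0.2  0.4 -0.5 -0.1 -0.  -1.2  0.2 -1.1 -1.1  0.  -0.1  0.9
  0.4  1.  -0.6  0.5 -0.2 -0.4]
spindle [619.1  -3.6  69.6]
pad 0.77 [506.73417058 364.08409199   3.        ]
pad 0.65 [507.90155859 364.97426505   3.        ]
```

```bash
cat >> h.py <<'E'
JX,JY,JA=555.1,8.1,-.179
def jig(a,b): return JX+np.cos(JA)*a-np.sin(JA)*b, JY+np.sin(JA)*a+np.cos(JA)*b
def plan(*pts, p=None, y=None):
    "moves (x,y,z,yaw) as successive tool shifts/turns, each from the previous"
    if p is None:
        s=state(); p=np.array(s["eef_pos"]); y=s["tcp_rot"][2]; print("at",p.round(1),round(y,3),"jig",(np.array([[np.cos(JA),np.sin(JA)],[-np.sin(JA),np.cos(JA)]])@(p[:2]-[JX,JY])).round(1))
    for q in pts:
        Rm=R.from_euler("xyz",[np.pi,0,y]).as_matrix(); d=Rm.T@(np.array(q[:3])-p)
        t=-((q[3]-y+np.pi)%(2*np.pi)-np.pi); print(d.round(1),round(t,3)); p=np.array(q[:3],float); y=q[3]
E
python3 - <<'E'
from h import *
Y=np.pi+JA; x,y=jig(65,0); print(x,y)
plan((x,y,239,Y),(x,y,72,Y),(x,y,170,Y),(507,364.5,170,Y),(507,364.5,30.5,Y))
E
```

```text
619.0614449766438 -3.4729666248449966
at [188.2 596.  239.7] 2.836 jig [-465.8  513.2]
[-591.4 -442.     0.7] -0.127
[  0.  -0. 167.] -0.0
[  0.   0. -98.] -0.0
[175.8 342.1   0. ] -0.0
[  0.   -0.  139.5] -0.0
```

Request:
jog_arm([
  [[-197, -147, 0], -0.127],
  [[-197, -147, 0], -0.127],
  [[-197, -147, 0], -0.127],
  [[-197, -147, 0], -0.127],
  [[-197, -147, 0], -0.127],
], grip=0)

```text
t: 1.9
eef_pos: [332.6, 394.7, 239.8]
tcp_rot: [3.141, 0.0, 2.963]
ft_force: [0.5, -0.3, -0.2]
opening: 1.001
grip_force: 0.0
```

```bash
python3 - <<'E'
from h import *
Y=np.pi+JA; x,y=jig(65,0)
plan((x,y,239,Y),(x,y,72,Y))
E
```

```text
at [332.6 394.7 239.8] 2.963 jig [-287.8  340.8]
[-352.7 -340.9    0.8] 0.0
[  0.  -0. 167.] -0.0
```

Request:
jog_arm([
  [[-50, -50, 0], 0],
  [[-85, -85, 0], 0],
  [[-120, -115, 0], 0],
  [[-150, -145, 0], 0],
  [[-177, -171, 0], 0],
])

```text
t: 2.4
eef_pos: [476.6, 194.8, 239.9]
tcp_rot: [3.141, 0.001, 2.962]
ft_force: [0.9, 0.8, -0.4]
opening: 1.002
grip_force: 0.0
```

Request:
jog_arm([
  [[-35, -34, 0], 0],
  [[-70, -68, 0], 0],
  [[-105, -102, 0], 0],
  [[-140, -136, 0], 0],
  [[-176, -170, 0], 0],
])

```text
t: 2.9
eef_pos: [619.4, -3.7, 239.8]
tcp_rot: [3.141, 0.0, 2.963]
ft_force: [1.2, 0.2, -0.7]
opening: 0.999
grip_force: 0.0
```

Request:
jog_arm([
  [[0, 0, 40], 0],
  [[0, 0, 80], 0],
  [[0, 0, 110], 0],
  [[0, 0, 130], 0],
  [[0, 0, 130], 0],
])

```text
t: 3.4
eef_pos: [617.3, -1.8, 107.0]
tcp_rot: [-3.141, -0.005, 2.963]
ft_force: [0.0, 0.2, -0.7]
opening: 1.002
grip_force: 0.0
```

```bash
python3 - <<'E'
from h import *
Y=np.pi+JA; x,y=jig(65,0)
plan((x,y,72,Y))
c=read_camera("side"); cv2.imwrite("pics/a.png",cv2.resize(c["img"][110:290,180:420],(800,600),interpolation=cv2.INTER_CUBIC))
E
```

```text
at [617.3  -1.8 107. ] 2.963 jig [63.   1.4]
[-2.  -1.4 35. ] 0.0
```

View pics/a.png

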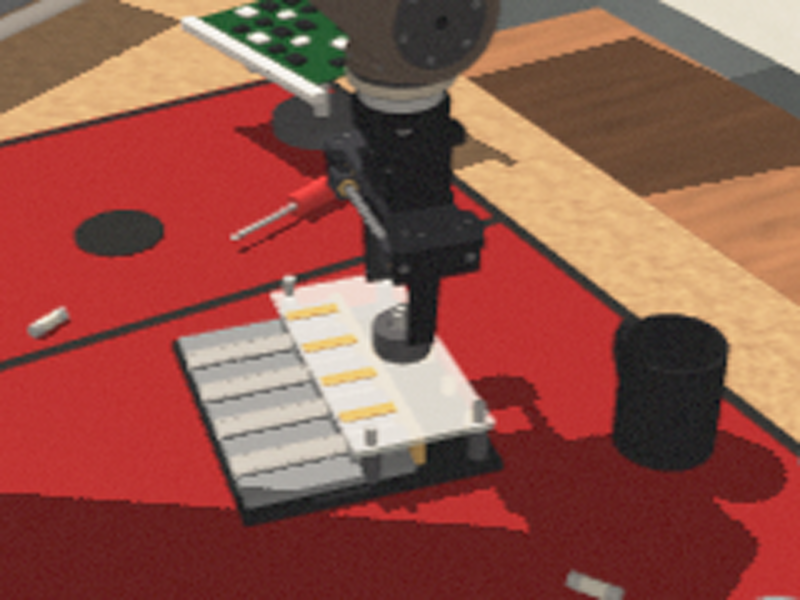

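The gripper straddles the weight (crop 400,335); the bar is clear of the fingers.

Request:
jog_arm([
  [[0, 0, 15], 0],
  [[0, 0, 28], 0],
  [[0, 0, 36], 0],
  [[0, 0, 36], 0],
  [[0, 0, 36], 0],
])

```text
t: 3.95
eef_pos: [618.6, -1.8, 73.7]
tcp_rot: [3.141, -0.0, 2.963]
ft_force: [0.2, -0.3, 0.3]
opening: 1.003
grip_force: 0.0
```

Request:
jog_arm([
  [[0, 0, 0], 0],
  [[0, 0, 0], 0],
  [[0, 0, 0], 0],
  [[0, 0, 0], 0],
  [[0, 0, 0], 0],
], grip=0.4)

```text
t: 4.45
eef_pos: [618.5, -1.8, 73.7]
tcp_rot: [3.141, 0.0, 2.963]
ft_force: [-0.4, -0.3, -1.0]
opening: 0.642
grip_force: 0.0
```

Request:
jog_arm([
  [[0, -1, 0.5], 0],
  [[0, -1, 0.5], 0],
  [[0, -1, 0.5], 0],
  [[0, -1, 0.5], 0],
  [[0, -1, 0.5], 0],
], grip=0.6)

```text
t: 4.95
eef_pos: [618.3, -2.8, 73.1]
tcp_rot: [3.142, -0.0, 2.963]
ft_force: [0.0, -1.4, 0.6]
opening: 0.523
grip_force: 30.0
```

Request:
jog_arm([
  [[0, 0, 0], 0],
  [[0, 0, 0], 0],
  [[0, 0, 0], 0],
  [[0, 0, 0], 0],
  [[0, 0, 0], 0],
])

```text
t: 5.45
eef_pos: [618.3, -2.8, 73.1]
tcp_rot: [3.142, 0.0, 2.963]
ft_force: [-0.2, -1.0, -1.0]
opening: 0.524
grip_force: 30.0
```

Request:
jog_arm([
  [[0, 0, -5], 0],
  [[0, 0, -12], 0],
  [[0, 0, -20], 0],
  [[0, 0, -30], 0],
  [[0, 0, -40], 0],
])

```text
t: 5.95
eef_pos: [618.3, -2.7, 114.2]
tcp_rot: [3.141, 0.0, 2.963]
ft_force: [0.5, 0.4, -3.2]
opening: 0.522
grip_force: 30.0
```

Request:
jog_arm([
  [[0, 0, -15], 0],
  [[0, 0, -30], 0],
  [[0, 0, -45], 0],
  [[0, 0, -60], 0],
  [[0, 0, -70], 0],
])

```text
t: 6.45
eef_pos: [618.5, -2.8, 184.9]
tcp_rot: [3.141, 0.002, 2.963]
ft_force: [1.1, -0.7, -3.1]
opening: 0.521
grip_force: 30.0
```

```bash
python3 - <<'E'
from h import *
Y=2.963
plan((507,364.5,180,Y),(507,364.5,31.5,Y))
c=read_camera("side"); cv2.imwrite("pics/b.png",cv2.resize(c["img"][80:290,180:460],(800,600),interpolation=cv2.INTER_CUBIC))
for n in("top","side"):
    c=read_camera(n); print(n); [print(*o) for o in blobs(c)]
E
```

```text
at [618.5  -2.8 184.9] 2.963 jig [64.3  0.6]
[175.  341.6   4.9] -0.0
[  0.   -0.  148.5] -0.0
top
[836.7 468.3] 24.8 90.6 53 [115.2 127.8]
[798.8 500. ] 19.6 4.2 34 [104.1 139.3]
[718.1  66.6] 48.1 107.0 79 [243.2 165.3]
[ 681.8 -401.7] 73.8 134.6 361 [393.7 177.7]
[633.6 292.4] 83.0 18.2 47 [168.7 191.4]
[ 614.2 -278.1] 38.5 122.2 42 [354.9 198.7]
[ 549.9 -389.7] 61.7 163.6 146 [391.8 219.4]
[ 430.6 -385.8] 62.3 111.4 140 [392.4 258.5]
[ 301.6 -452.1] 44.5 44.2 204 [416.7 302.3]
[214.1 -66. ] 155.6 172.7 102 [286.3 333.1]
side
[637.  299.3] 87.6 18.9 30 [258.7 176.1]
[391.5 233.7] 41.2 22.0 48 [194.  206.3]
[ 843.6 -310.9] 30.6 89.1 37 [440.6 261.6]
[ 614.3 -280.4] 40.2 121.5 93 [357.7 285.8]
[ 694.2 -380. ] 92.8 17.6 539 [413.2 300.6]
[ 553.6 -387.4] 61.8 163.2 299 [364.3 326.5]
[ 432.6 -383.6] 66.6 111.3 352 [314.4 347.8]
[ 312.8 -418.5] 52.9 63.2 522 [269.2 386.5]
```

View pics/b.png

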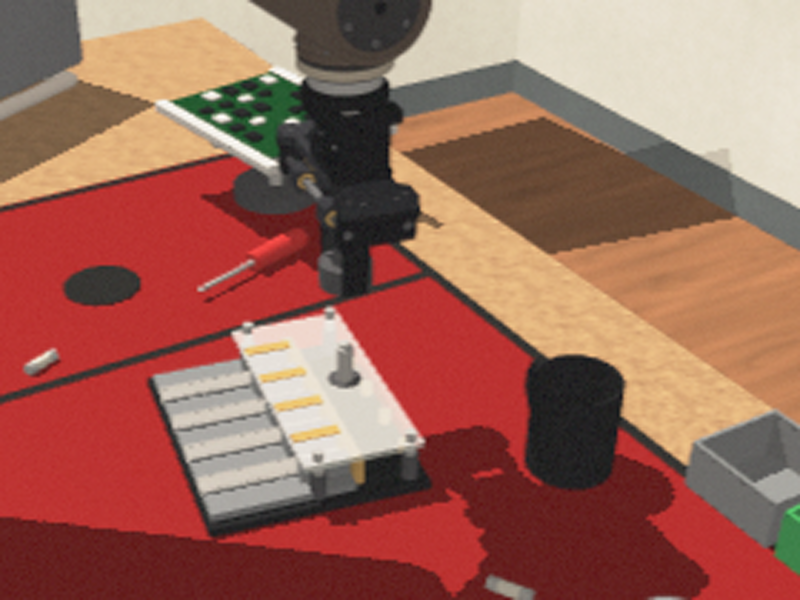

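Request:
jog_arm([
  [[18, 34, 0], 0],
  [[36, 70, 0], 0],
  [[56, 110, 0], 0],
  [[76, 148, 0], 0],
  [[95, 186, 0], 0],
])

```text
t: 7.1
eef_pos: [556.8, 198.6, 182.3]
tcp_rot: [-3.141, -0.001, 2.963]
ft_force: [0.6, 1.4, -3.9]
opening: 0.522
grip_force: 30.0
```

Request:
jog_arm([
  [[20, 38, 0], 0],
  [[40, 77, 0], 0],
  [[60, 115, 0], 0],
  [[72, 140, 0], 0],
  [[80, 156, 0], 0],
])

```text
t: 7.6
eef_pos: [505.8, 366.7, 182.3]
tcp_rot: [-3.141, -0.001, 2.965]
ft_force: [0.7, -0.9, -3.7]
opening: 0.525
grip_force: 30.0
```

Request:
jog_arm([
  [[0, 0, 40], 0],
  [[0, 0, 80], 0],
  [[0, 0, 105], 0],
  [[0, 0, 120], 0],
  [[0, 0, 130], 0],
])

```text
t: 8.1
eef_pos: [507.0, 364.4, 51.9]
tcp_rot: [-3.141, -0.001, 2.962]
ft_force: [-0.2, -0.3, -3.2]
opening: 0.523
grip_force: 30.0
```

Request:
jog_arm([
  [[0, 0, 5], 0],
  [[0, 0, 10], 0],
  [[0, 0, 14], 0],
  [[0, 0, 16], 0],
  [[0, 0, 17], 0],
])

```text
t: 8.6
eef_pos: [507.1, 365.0, 36.5]
tcp_rot: [3.141, 0.001, 2.963]
ft_force: [0.7, -0.3, -3.3]
opening: 0.523
grip_force: 30.0
```

Request:
jog_arm([
  [[0, 0, 1.5], 0],
  [[0, 0, 3], 0],
  [[0, 0, 4], 0],
  [[0, 0, 4.5], 0],
  [[0, 0, 4.5], 0],
])

```text
t: 9.1
eef_pos: [506.9, 364.9, 31.7]
tcp_rot: [3.141, 0.0, 2.963]
ft_force: [-0.5, -0.4, -1.9]
opening: 0.522
grip_force: 30.0
```

Request:
jog_arm([
  [[0, 0, 0.5], 0],
  [[0, 0, 0.7], 0],
  [[0, 0, 0.7], 0],
  [[0, 0, 0.7], 0],
  [[0, 0, 0.7], 0],
])

```text
t: 9.6
eef_pos: [506.9, 364.9, 31.7]
tcp_rot: [3.141, 0.0, 2.963]
ft_force: [-1.7, -1.4, 5.5]
opening: 0.52
grip_force: 30.0
```

Request:
jog_arm([
  [[0, 0, 0], 0],
  [[0, 0, 0], 0],
  [[0, 0, 0], 0],
  [[0, 0, 0], 0],
  [[0, 0, 0], 0],
], grip=0.2)

```text
t: 10.1
eef_pos: [506.9, 364.9, 30.9]
tcp_rot: [3.142, 0.0, 2.963]
ft_force: [-0.1, 0.3, -0.4]
opening: 0.793
grip_force: 0.0
```

Request:
jog_arm([
  [[0, 0, -10], 0],
  [[0, 0, -30], 0],
  [[0, 0, -70], 0],
  [[0, 0, -110], 0],
  [[0, 0, -150], 0],
])

```text
t: 10.6
eef_pos: [506.7, 364.8, 183.2]
tcp_rot: [3.141, 0.0, 2.963]
ft_force: [-0.5, -0.0, -0.2]
opening: 0.801
grip_force: 0.0
```

```bash
python3 - <<'E'
from h import *
# mid way clear of jig
plan((551.5,-388.5,150,2.854),(551.5,-388.5,31,2.854))
E
```

```text
at [506.7 364.8 183.2] 2.963 jig [-111.2  342.4]
[-178.1 -733.3   33.2] 0.109
[  0.  -0. 119.] -0.0
```

Request:
jog_arm([
  [[-9, -36, 0], 0],
  [[-18, -75, 0], 0],
  [[-28, -115, 0], 0],
  [[-38, -155, 0], 0],
  [[-48, -195, 0], 0],
])

```text
t: 11.1
eef_pos: [519.3, 162.9, 181.8]
tcp_rot: [3.141, 0.001, 2.963]
ft_force: [0.3, -0.1, -0.4]
opening: 0.8
grip_force: 0.0
```

Request:
jog_arm([
  [[-10, -43, 0], 0],
  [[-20, -86, 0], 0],
  [[-31, -129, 0], 0],
  [[-42, -172, 0], 0],
  [[-52, -215, 0], 0],
])

```text
t: 11.6
eef_pos: [532.3, -58.2, 181.8]
tcp_rot: [3.142, 0.001, 2.963]
ft_force: [0.3, -0.1, 0.3]
opening: 0.797
grip_force: 0.0
```

Request:
jog_arm([
  [[-10, -43, 0], 0.02],
  [[-20, -86, 0], 0.04],
  [[-31, -129, 0], 0.06],
  [[-42, -172, 0], 0.08],
  [[-52, -215, 0], 0.109],
])

```text
t: 12.1
eef_pos: [545.2, -279.1, 181.8]
tcp_rot: [-3.142, 0.001, 2.853]
ft_force: [0.2, 0.4, -0.2]
opening: 0.797
grip_force: 0.0
```

```bash
python3 - <<'E'
from h import *
plan((551.5,-388.5,150,2.854),(551.5,-388.5,31,2.854))
c=read_camera("side"); [print(*o) for o in blobs(c)]
c=read_camera("top"); r=cut_out("weight_center",c); print([(q["p"],onz(c,*np.argwhere(q["region"]).mean(0)[::-1],22)) for q in r[:2]])
cv2.imwrite("pics/c.png",cv2.resize(c["img"][130:300,100:327],(800,600),interpolation=cv2.INTER_CUBIC))
E
```

```text
at [ 545.2 -279.1  181.8] 2.853 jig [  41.4 -284.4]
[ -37.2 -103.1   31.8] -0.001
[  0.  -0. 119.] -0.0
[520.  399.5] 47.2 149.9 43 [214.3 172. ]
[637.9 299.6] 87.6 18.9 31 [259. 176.]
[391.5 233.7] 41.2 22.0 48 [194.  206.3]
[ 614.6 -280.7] 41.0 121.5 92 [357.9 285.8]
[ 702.9 -377.2] 60.5 150.7 437 [415.3 298.5]
[ 655.5 -405.7] 42.1 75.8 42 [407.5 314.5]
[ 552.3 -386.8] 64.3 163.2 316 [363.6 326.5]
[ 432.6 -383.4] 67.2 111.3 360 [314.4 347.7]
[ 312.8 -418.4] 52.9 63.2 523 [269.2 386.5]
[(0.68, array([507.23488628, 362.89067262,  22.        ]))]
```

View pics/c.png

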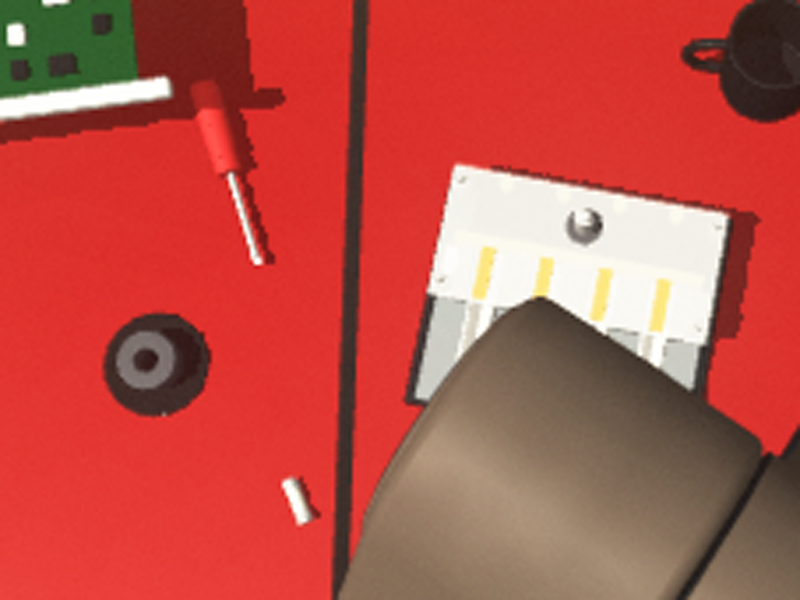

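Request:
jog_arm([
  [[-12, -35, 10], 0],
  [[-25, -70, 25], 0],
  [[-37, -103, 50], 0],
  [[-37, -103, 80], 0],
  [[-37, -103, 100], 0],
])

```text
t: 12.75
eef_pos: [551.1, -385.8, 79.3]
tcp_rot: [3.141, -0.002, 2.854]
ft_force: [-0.5, -0.4, 0.4]
opening: 0.802
grip_force: 0.0
```

```bash
python3 - <<'E'
from h import *
plan((551.5,-388.5,31,2.854))
E
```

```text
at [ 551.1 -385.8   79.3] 2.854 jig [  66.2 -388.3]
[-1.2 -2.5 48.3] -0.0
```

Request:
jog_arm([
  [[-1, -1, 20], 0],
  [[-1, -1, 37], 0],
  [[-1, -1, 46], 0],
  [[-1, -1, 50], 0],
  [[-1, -1, 50], 0],
])

```text
t: 13.25
eef_pos: [552.4, -387.4, 31.0]
tcp_rot: [3.141, -0.0, 2.854]
ft_force: [0.4, -0.2, -0.1]
opening: 0.799
grip_force: 0.0
```

Request:
jog_arm([
  [[0, 0, 0], 0],
  [[0, 0, 0], 0],
  [[0, 0, 0], 0],
  [[0, 0, 0], 0],
  [[0, 0, 0], 0],
], grip=0.85)

```text
t: 13.75
eef_pos: [552.3, -387.8, 31.1]
tcp_rot: [-3.142, 0.0, 2.854]
ft_force: [-0.0, 0.4, -0.9]
opening: 0.439
grip_force: 0.0
```

Request:
jog_arm([
  [[0, 0, 0], 0],
  [[0, 0, 0], 0],
  [[0, 0, 0], 0],
  [[0, 0, 0], 0],
  [[0, 0, 0], 0],
])

```text
t: 14.25
eef_pos: [552.3, -387.7, 30.9]
tcp_rot: [3.142, 0.0, 2.854]
ft_force: [-0.8, -0.3, -0.0]
opening: 0.228
grip_force: 30.0
```

Request:
jog_arm([
  [[0, 0, -20], 0],
  [[0, 0, -60], 0],
  [[0, 0, -100], 0],
  [[0, 0, -120], 0],
  [[0, 0, -120], 0],
])

```text
t: 14.75
eef_pos: [553.1, -388.4, 154.1]
tcp_rot: [-3.14, 0.005, 2.854]
ft_force: [-0.1, 1.0, -1.4]
opening: 0.229
grip_force: 30.0
```

```bash
python3 - <<'E'
from h import *
Y=np.pi+JA; x,y=jig(-62,-25)
plan((x,y,150,Y),(x,y,50,Y))
c=read_camera("side"); [print(*o) for o in blobs(c)]
E
```

```text
at [ 553.1 -388.4  154.1] 2.854 jig [  68.6 -390.5]
[169.5 349.1   4.1] -0.109
[  0.  -0. 100.] -0.0
[637.  299.3] 87.6 18.9 30 [258.7 176.1]
[391.5 233.7] 41.2 22.0 48 [194.  206.3]
[ 620.2 -278.6] 38.7 140.2 169 [359.3 284.5]
[ 693.7 -380.8] 92.8 17.6 538 [413.2 300.9]
[ 432.6 -383.3] 67.2 111.3 360 [314.4 347.7]
[ 312.8 -418.4] 52.9 63.2 524 [269.2 386.5]
```

Request:
jog_arm([
  [[17, 35, 0], -0.03],
  [[34, 70, 0], -0.06],
  [[52, 107, 0], -0.109],
  [[70, 145, 0], -0.109],
  [[89, 183, 0], -0.109],
])

```text
t: 15.3
eef_pos: [517.7, -185.2, 149.1]
tcp_rot: [3.141, -0.003, 2.963]
ft_force: [0.7, 0.3, -1.4]
opening: 0.228
grip_force: 30.0
```

```bash
python3 - <<'E'
from h import *
Y=np.pi+JA; x,y=jig(-62,-25)
plan((x,y,150,Y),(x,y,50,Y))
E
```

```text
at [ 517.7 -185.2  149.1] 2.963 jig [  -2.4 -196.9]
[ 59.6 171.8  -0.9] -0.0
[  0.  -0. 100.] -0.0
```

Request:
jog_arm([
  [[14, 40, 0], 0],
  [[28, 80, 0], 0],
  [[42, 120, 0], 0],
  [[54, 155, 0], 0],
  [[60, 172, 0], 0],
])

```text
t: 15.8
eef_pos: [488.8, -4.5, 149.4]
tcp_rot: [3.141, -0.003, 2.965]
ft_force: [0.7, -1.0, -0.9]
opening: 0.229
grip_force: 30.0
```

Request:
jog_arm([
  [[0, 0, 30], 0],
  [[0, 0, 55], 0],
  [[0, 0, 75], 0],
  [[0, 0, 85], 0],
  [[0, 0, 85], 0],
])

```text
t: 16.3
eef_pos: [489.4, -6.9, 64.1]
tcp_rot: [3.142, -0.004, 2.963]
ft_force: [-0.2, 0.9, -0.8]
opening: 0.228
grip_force: 30.0
```

```bash
python3 - <<'E'
from h import *
Y=np.pi+JA; x,y=jig(-62,-25)
plan((x,y,49.6,Y))
c=read_camera("side"); cv2.imwrite("pics/d.png",cv2.resize(c["img"][170:275,220:360],(800,600),interpolation=cv2.INTER_CUBIC))
E
```

```text
at [489.4  -6.9  64.1] 2.963 jig [-62.  -26.5]
[ 0.   1.5 14.5] 0.0
```

View pics/d.png

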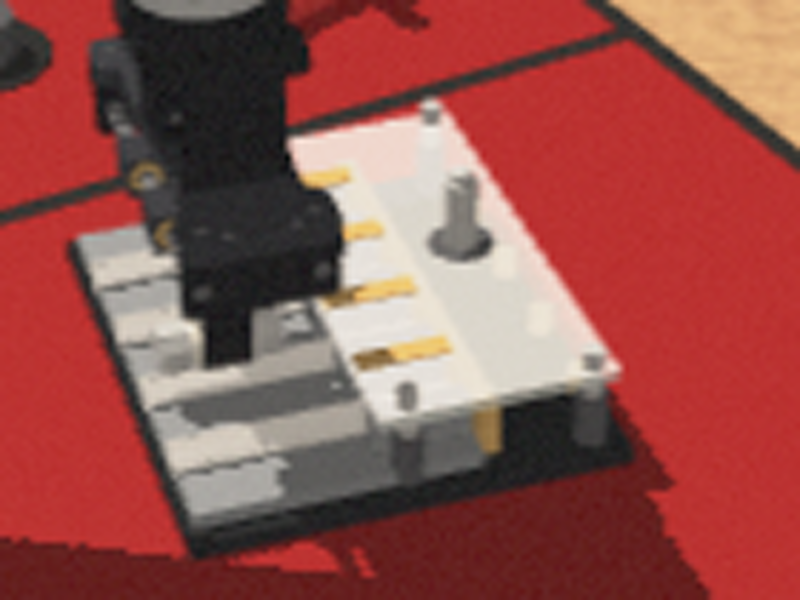

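The fuse hangs over the second groove (crop 245,330), aligned with it.

Request:
jog_arm([
  [[0, 1, 5], 0],
  [[0, 1, 9], 0],
  [[0, 1, 11], 0],
  [[0, 1, 12], 0],
  [[0, 1, 12], 0],
])

```text
t: 16.85
eef_pos: [490.6, -6.1, 54.0]
tcp_rot: [3.142, 0.0, 2.963]
ft_force: [0.2, -0.5, -0.7]
opening: 0.225
grip_force: 30.0
```

Request:
jog_arm([
  [[0, 0, 0.5], 0],
  [[0, 0, 1], 0],
  [[0, 0, 1.5], 0],
  [[0, 0, 2], 0],
  [[0, 0, 2], 0],
])

```text
t: 17.35
eef_pos: [490.6, -6.0, 51.9]
tcp_rot: [3.142, -0.0, 2.963]
ft_force: [1.1, 0.8, -0.9]
opening: 0.226
grip_force: 30.0
```

Request:
jog_arm([
  [[0, 0, 0.5], 0],
  [[0, 0, 1], 0],
  [[0, 0, 1.5], 0],
  [[0, 0, 2], 0],
  [[0, 0, 2], 0],
])

```text
t: 17.85
eef_pos: [490.8, -5.7, 50.6]
tcp_rot: [3.141, 0.001, 2.963]
ft_force: [-0.2, 4.7, 10.9]
opening: 0.227
grip_force: 30.0
```

Request:
jog_arm([
  [[0, 0, 0], 0],
  [[0, 0, 0], 0],
  [[0, 0, 0], 0],
  [[0, 0, 0], 0],
  [[0, 0, 0], 0],
])

```text
t: 18.35
eef_pos: [490.8, -5.7, 50.5]
tcp_rot: [3.141, 0.001, 2.963]
ft_force: [-1.3, 5.3, 10.2]
opening: 0.231
grip_force: 30.0
```

Request:
jog_arm([
  [[0, 0.5, 0], 0],
  [[0, 0.5, 0], 0],
  [[0, 0.5, 0], 0],
  [[0, 0.5, 0], 0],
  [[0, 0.5, 0], 0],
], grip=0.55)

```text
t: 18.85
eef_pos: [490.6, -5.6, 49.8]
tcp_rot: [3.142, -0.0, 2.963]
ft_force: [-0.6, -0.5, 0.0]
opening: 0.449
grip_force: 0.0
```

Request:
jog_arm([
  [[0, 0, -10], 0],
  [[0, 0, -25], 0],
  [[0, 0, -40], 0],
  [[10, 0, -50], 0],
  [[35, 0, -50], 0],
])

```text
t: 19.35
eef_pos: [457.0, 0.5, 101.4]
tcp_rot: [3.141, 0.004, 2.963]
ft_force: [0.1, 0.2, -0.7]
opening: 0.448
grip_force: 0.0
```

Request:
jog_arm([
  [[18, 0, 0], 0],
  [[18, 0, 0], 0],
  [[18, 0, 0], 0],
  [[18, 0, 0], 0],
  [[18, 0, 0], 0],
], grip=1)

```text
t: 19.85
eef_pos: [439.2, 3.7, 99.9]
tcp_rot: [3.141, 0.0, 2.963]
ft_force: [0.3, -0.8, 0.5]
opening: 0.087
grip_force: 0.0
```

```bash
python3 - <<'E'
from h import *
Y=np.pi+JA; x,y=jig(-112,-24.5)
plan((x,y,53,Y))
c=read_camera("side"); cv2.imwrite("pics/e.png",cv2.resize(c["img"][170:275,220:360],(800,600),interpolation=cv2.INTER_CUBIC)); print(state()["opening"])
E
```

```text
at [439.2   3.7  99.9] 2.963 jig [-113.3  -24.9]
[-1.3  0.4 46.9] 0.0
0.043750303525878345
```

View pics/e.png

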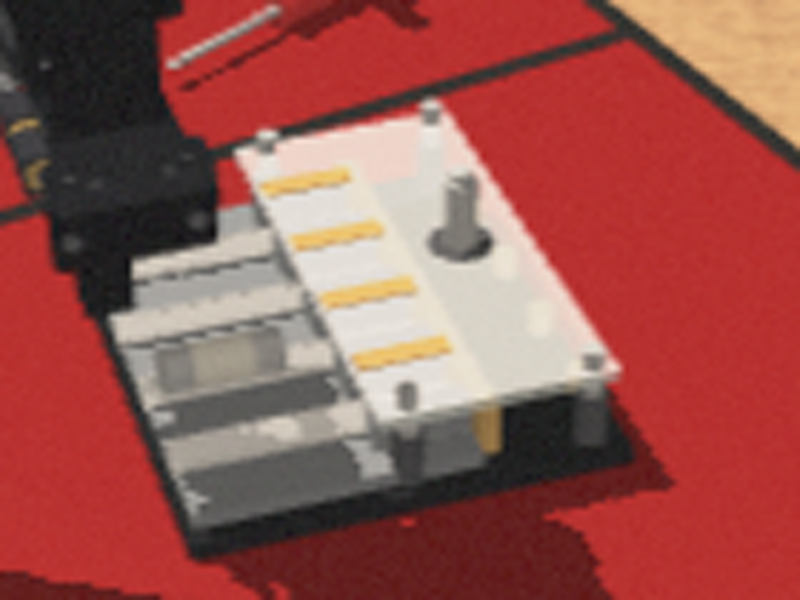

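The fuse lies in the second groove (crop 220,360), and the fingers are behind it.

Request:
jog_arm([
  [[0, 0.3, 20], 0],
  [[0, 0.3, 36], 0],
  [[0, 0.3, 44], 0],
  [[0, 0.3, 47], 0],
  [[0, 0.3, 47], 0],
])

```text
t: 20.4
eef_pos: [438.6, 4.1, 52.8]
tcp_rot: [3.142, -0.0, 2.963]
ft_force: [-0.4, -0.4, -0.1]
opening: 0.006
grip_force: 0.0
```

Request:
jog_arm([
  [[-2, 0, 0], 0],
  [[-4, 0, 0], 0],
  [[-6, 0, 0], 0],
  [[-8, 0, 0], 0],
  [[-10, 0, 0], 0],
])

```text
t: 20.9
eef_pos: [448.7, 2.4, 53.1]
tcp_rot: [3.141, 0.0, 2.963]
ft_force: [0.6, 0.3, -0.2]
opening: 0.005
grip_force: 0.0
```

Request:
jog_arm([
  [[-2, 0, 0], 0],
  [[-4, 0, 0], 0],
  [[-6, 0, 0], 0],
  [[-8, 0, 0], 0],
  [[-10, 0, 0], 0],
])

```text
t: 21.4
eef_pos: [458.4, 0.6, 52.9]
tcp_rot: [3.142, -0.0, 2.963]
ft_force: [-0.6, 0.2, 0.2]
opening: 0.002
grip_force: 0.4
```

Request:
jog_arm([
  [[-2, 0, 0], 0],
  [[-4, 0, 0], 0],
  [[-6, 0, 0], 0],
  [[-8, 0, 0], 0],
  [[-10, 0, 0], 0],
])

```text
t: 21.9
eef_pos: [468.3, -1.2, 52.9]
tcp_rot: [3.142, -0.0, 2.963]
ft_force: [-1.0, 0.3, 0.1]
opening: 0.006
grip_force: 0.3
```

Request:
jog_arm([
  [[-2, 0, 0], 0],
  [[-4, 0, 0], 0],
  [[-6, 0, 0], 0],
  [[-8, 0, 0], 0],
  [[-10, 0, 0], 0],
])

```text
t: 22.4
eef_pos: [478.1, -3.0, 52.9]
tcp_rot: [3.142, -0.0, 2.963]
ft_force: [-1.0, 0.1, 0.3]
opening: 0.002
grip_force: 0.3
```

Request:
jog_arm([
  [[-2, 0, 0], 0],
  [[-4, 0, 0], 0],
  [[-6, 0, 0], 0],
  [[-8, 0, 0], 0],
  [[-10, 0, 0], 0],
])

```text
t: 22.9
eef_pos: [487.9, -4.7, 52.9]
tcp_rot: [3.142, -0.0, 2.963]
ft_force: [-1.0, -0.7, 0.4]
opening: 0.004
grip_force: 0.3
```

Request:
jog_arm([
  [[-2, 0, 0], 0],
  [[-4, 0, 0], 0],
  [[-6, 0, 0], 0],
  [[-8, 0, 0], 0],
  [[-10, 0, 0], 0],
])

```text
t: 23.4
eef_pos: [497.8, -6.5, 52.9]
tcp_rot: [3.141, -0.0, 2.963]
ft_force: [-0.0, -1.1, 0.5]
opening: 0.003
grip_force: 0.3
```

```bash
python3 - <<'E'
from h import *
plan()
c=read_camera("side"); cv2.imwrite("pics/f.png",cv2.resize(c["img"][170:275,220:360],(800,600),interpolation=cv2.INTER_CUBIC))
E
```

```text
at [497.8  -6.5  52.9] 2.963 jig [-53.8 -24.6]
```

View pics/f.png

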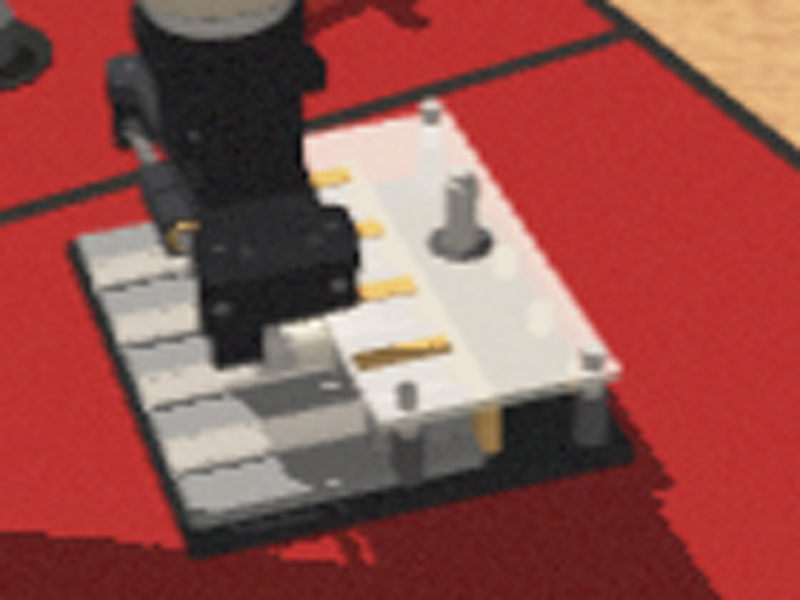

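The fuse is passing under the bar ahead of the fingers (crop 300,345).

Request:
jog_arm([
  [[-2, 0, 0], 0],
  [[-4, 0, 0], 0],
  [[-6, 0, 0], 0],
  [[-8, 0, 0], 0],
  [[-10, 0, 0], 0],
])

```text
t: 23.95
eef_pos: [507.6, -8.3, 52.9]
tcp_rot: [3.142, -0.0, 2.963]
ft_force: [-0.5, 0.4, -0.4]
opening: 0.006
grip_force: 0.3
```

Request:
jog_arm([
  [[-1, 0, 0], 0],
  [[-2, 0, 0], 0],
  [[-3, 0, 0], 0],
  [[-4, 0, 0], 0],
  [[-5, 0, 0], 0],
])

```text
t: 24.45
eef_pos: [512.4, -9.2, 52.9]
tcp_rot: [3.142, 0.0, 2.963]
ft_force: [0.3, 0.2, 0.6]
opening: 0.003
grip_force: 0.2
```

Request:
jog_arm([
  [[-0.5, 0, 0], 0],
  [[-1, 0, 0], 0],
  [[-1.5, 0, 0], 0],
  [[-2, 0, 0], 0],
  [[-2, 0, 0], 0],
])

```text
t: 24.95
eef_pos: [514.5, -9.5, 52.9]
tcp_rot: [3.141, 0.0, 2.963]
ft_force: [0.1, -0.3, -0.6]
opening: 0.003
grip_force: 0.0
```

Request:
jog_arm([
  [[-0.5, 0, 0], 0],
  [[-1, 0, 0], 0],
  [[-1.5, 0, 0], 0],
  [[-2, 0, 0], 0],
  [[-2, 0, 0], 0],
])

```text
t: 25.45
eef_pos: [516.4, -9.9, 52.9]
tcp_rot: [3.142, 0.0, 2.963]
ft_force: [-0.0, -0.6, -0.2]
opening: 0.004
grip_force: 0.1
```

Request:
jog_arm([
  [[-0.4, 0, 0], 0],
  [[-0.8, 0, 0], 0],
  [[-1.2, 0, 0], 0],
  [[-1.5, 0, 0], 0],
  [[-1.5, 0, 0], 0],
])

```text
t: 25.95
eef_pos: [517.3, -10.1, 52.9]
tcp_rot: [3.142, -0.001, 2.963]
ft_force: [-5.0, -0.3, 2.3]
opening: 0.003
grip_force: 2.2
```

Request:
jog_arm([
  [[4, 0, 0], 0],
  [[15, 0, 0], 0],
  [[25, 0, -20], 0],
  [[25, 0, -60], 0],
  [[25, 0, -100], 0],
])

```text
t: 26.45
eef_pos: [492.1, -5.5, 153.6]
tcp_rot: [3.142, -0.001, 2.963]
ft_force: [0.3, -0.4, -1.3]
opening: 0.01
grip_force: 0.0
```

```bash
python3 - <<'E'
from h import *
for n in("top","side"):
    c=read_camera(n); print(n); [print(*o) for o in blobs(c) if o[0][1]<-200 or o[0][1]>200]
    if n=="side": cv2.imwrite("pics/g.png",cv2.resize(c["img"][170:380,200:480],(800,600),interpolation=cv2.INTER_CUBIC))
plan((432,-384.5,140,1.944))
E
```

```text
top
[836.7 468.5] 24.8 90.6 54 [115.1 127.8]
[798.7 499.7] 19.6 4.2 35 [104.2 139.3]
[ 681.7 -401.3] 73.8 134.6 366 [393.6 177.7]
[633.6 292.4] 83.0 18.2 47 [168.7 191.4]
[ 614.2 -278.1] 38.5 122.2 42 [354.9 198.7]
[509.6 370.1] 45.4 137.3 165 [140.7 231.5]
[ 430.5 -386. ] 62.3 111.4 141 [392.4 258.5]
[390.7 236.7] 38.7 23.8 53 [183.8 271.5]
[ 301.6 -452.1] 44.5 44.2 204 [416.7 302.3]
side
[391.5 233.7] 41.2 22.0 48 [194.  206.3]
[ 614.1 -280. ] 39.2 123.7 91 [357.6 285.7]
[ 694.1 -380.4] 92.7 16.0 528 [413.3 300.8]
[ 432.2 -383.5] 67.1 111.3 346 [314.2 347.9]
[ 312.7 -418.5] 52.9 63.2 521 [269.2 386.6]
at [494.4  -5.8 157. ] 2.963 jig [-57.3 -24.4]
[  -5.9 -383.8   17. ] 1.019
```

View pics/g.png

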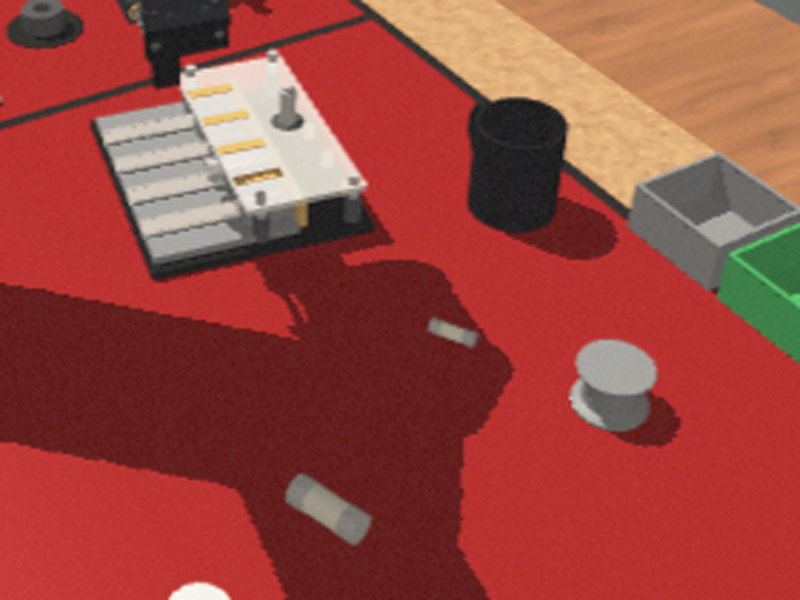

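Request:
jog_arm([
  [[0, -38, 0], 0.12],
  [[-1, -78, 0], 0.24],
  [[-2, -118, 0], 0.36],
  [[-3, -158, 0], 0.48],
  [[-4, -198, 0], 0.6],
], grip=0.3)

```text
t: 27.05
eef_pos: [460.9, -202.5, 152.2]
tcp_rot: [3.142, -0.0, 2.358]
ft_force: [0.4, -0.1, 1.0]
opening: 0.366
grip_force: 0.0
```

```bash
python3 - <<'E'
from h import *
plan((431.5,-384.7,140,1.944))
E
```

```text
at [ 460.9 -202.5  152.2] 2.358 jig [ -55.2 -224. ]
[-107.8 -149.9   12.2] 0.414
```

Request:
jog_arm([
  [[-26, -36, 0], 0.11],
  [[-52, -72, 0], 0.22],
  [[-78, -108, 0], 0.33],
  [[-98, -136, 0], 0.414],
  [[-108, -150, 0], 0.414],
])

```text
t: 27.55
eef_pos: [432.4, -386.0, 151.9]
tcp_rot: [-3.142, -0.0, 1.945]
ft_force: [0.4, 0.7, 0.7]
opening: 0.695
grip_force: 0.0
```

Request:
jog_arm([
  [[0, 0, 30], 0],
  [[0, 0, 60], 0],
  [[0, 0, 80], 0],
  [[0, 0, 80], 0],
  [[0, 0, 80], 0],
])

```text
t: 28.05
eef_pos: [433.5, -383.3, 72.9]
tcp_rot: [-3.141, -0.001, 1.95]
ft_force: [-0.4, 1.0, -0.7]
opening: 0.698
grip_force: 0.0
```

```bash
python3 - <<'E'
from h import *
plan((431.5,-384.7,31,1.944))
c=read_camera("side"); [print(*o) for o in blobs(c) if o[0][1]<-200]
E
```

```text
at [ 433.5 -383.3   72.9] 1.95 jig [ -50.  -406.8]
[-0.5 -2.3 41.9] 0.006
[ 618.3 -286.8] 26.9 120.7 60 [360.7 286.9]
[ 693.6 -380.9] 93.7 19.0 539 [413.2 301. ]
[ 435.9 -391.6] 61.8 111.3 258 [317.9 350. ]
[ 312.8 -418.4] 52.9 63.2 524 [269.2 386.5]
```

Request:
jog_arm([
  [[0, -1, 18], 0],
  [[0, -1, 32], 0],
  [[0, -1, 39], 0],
  [[0, -1, 42], 0],
  [[0, -1, 42], 0],
])

```text
t: 28.6
eef_pos: [432.5, -384.2, 30.8]
tcp_rot: [3.142, -0.0, 1.949]
ft_force: [-0.1, 0.4, 0.7]
opening: 0.703
grip_force: 0.0
```

Request:
jog_arm([
  [[0, 0, 0], 0],
  [[0, 0, 0], 0],
  [[0, 0, 0], 0],
  [[0, 0, 0], 0],
  [[0, 0, 0], 0],
], grip=0.85)

```text
t: 29.1
eef_pos: [432.5, -384.3, 31.0]
tcp_rot: [3.141, 0.0, 1.949]
ft_force: [-0.5, 0.5, 1.1]
opening: 0.334
grip_force: 0.0
```

Request:
jog_arm([
  [[0, 0, 0], 0],
  [[0, 0, 0], 0],
  [[0, 0, 0], 0],
  [[0, 0, 0], 0],
  [[0, 0, 0], 0],
])

```text
t: 29.6
eef_pos: [432.5, -384.2, 30.9]
tcp_rot: [3.142, -0.0, 1.949]
ft_force: [-0.2, 0.3, 1.7]
opening: 0.228
grip_force: 30.0
```

Request:
jog_arm([
  [[0, 0, -20], 0],
  [[0, 0, -60], 0],
  [[0, 0, -100], 0],
  [[0, 0, -120], 0],
  [[0, 0, -120], 0],
])

```text
t: 30.1
eef_pos: [433.2, -384.9, 153.6]
tcp_rot: [3.14, 0.004, 1.949]
ft_force: [0.3, -1.3, -0.8]
opening: 0.229
grip_force: 30.0
```

```bash
python3 - <<'E'
from h import *
x,y=jig(-62,25.5)
plan((x,y,150,2.963))
E
```

```text
at [ 433.2 -384.9  153.6] 1.949 jig [ -50.  -408.5]
[374.7 219.2   3.6] -1.014
```

Request:
jog_arm([
  [[32, 19, 0], -0.11],
  [[66, 39, 0], -0.22],
  [[102, 60, 0], -0.34],
  [[140, 82, 0], -0.46],
  [[180, 105, 0], -0.58],
])

```text
t: 30.6
eef_pos: [463.2, -176.6, 149.7]
tcp_rot: [-3.142, -0.002, 2.533]
ft_force: [0.9, -0.3, -1.4]
opening: 0.229
grip_force: 30.0
```

```bash
python3 - <<'E'
from h import *
x,y=jig(-62,25.5)
plan((x,y,150,2.963))
E
```

```text
at [ 463.2 -176.6  149.7] 2.533 jig [ -57.6 -198.1]
[ 97.1 201.4  -0.3] -0.43
```

Request:
jog_arm([
  [[20, 42, 0], -0.11],
  [[40, 84, 0], -0.22],
  [[61, 127, 0], -0.33],
  [[81, 168, 0], -0.43],
  [[97, 201, 0], -0.43],
])

```text
t: 31.1
eef_pos: [499.4, 44.4, 149.7]
tcp_rot: [-3.142, -0.002, 2.963]
ft_force: [0.1, -0.3, -1.4]
opening: 0.23
grip_force: 30.0
```

Request:
jog_arm([
  [[0, 0, 30], 0],
  [[0, 0, 55], 0],
  [[0, 0, 75], 0],
  [[0, 0, 85], 0],
  [[0, 0, 85], 0],
])

```text
t: 31.6
eef_pos: [499.0, 42.0, 64.3]
tcp_rot: [-3.141, -0.003, 2.959]
ft_force: [0.3, -0.1, -0.4]
opening: 0.229
grip_force: 30.0
```

```bash
python3 - <<'E'
from h import *
x,y=jig(-61,25.5)
plan((x,y,50,2.963)); print(state()["grip_force"],state()["opening"])
E
```

```text
at [499.   42.   64.3] 2.959 jig [-61.2  23.4]
[-0.2  2.1 14.3] -0.004
29.999850403983146 0.22866282552599212
```

Request:
jog_arm([
  [[0, 1.5, 5], 0],
  [[0, 1.5, 9], 0],
  [[0, 1.5, 11], 0],
  [[0, 1.5, 12], 0],
  [[0, 1.5, 12], 0],
])

```text
t: 32.1
eef_pos: [500.2, 43.5, 54.1]
tcp_rot: [3.141, 0.0, 2.959]
ft_force: [-0.7, 1.0, 0.2]
opening: 0.227
grip_force: 30.0
```

Request:
jog_arm([
  [[0, 0, 0.5], 0],
  [[0, 0, 1], 0],
  [[0, 0, 1.5], 0],
  [[0, 0, 2], 0],
  [[0, 0, 2], 0],
])

```text
t: 32.6
eef_pos: [500.2, 43.5, 51.9]
tcp_rot: [3.142, -0.0, 2.959]
ft_force: [0.0, -0.3, -0.7]
opening: 0.231
grip_force: 30.0
```

Request:
jog_arm([
  [[0, 0, 0.5], 0],
  [[0, 0, 1], 0],
  [[0, 0, 1.3], 0],
  [[0, 0, 1.3], 0],
  [[0, 0, 1.3], 0],
])

```text
t: 33.1
eef_pos: [500.2, 43.5, 50.7]
tcp_rot: [3.141, 0.0, 2.959]
ft_force: [0.7, 0.5, -0.5]
opening: 0.224
grip_force: 30.0
```

Request:
jog_arm([
  [[0, 0, 0.4], 0],
  [[0, 0, 0.8], 0],
  [[0, 0, 1], 0],
  [[0, 0, 1], 0],
  [[0, 0, 1], 0],
])

```text
t: 33.6
eef_pos: [500.4, 43.8, 50.2]
tcp_rot: [3.141, 0.001, 2.959]
ft_force: [-1.0, 4.5, 8.9]
opening: 0.229
grip_force: 30.0
```

```bash
python3 - <<'E'
from h import *
plan()
c=read_camera("side"); cv2.imwrite("pics/i.png",cv2.resize(c["img"][170:275,220:360],(800,600),interpolation=cv2.INTER_CUBIC))
E
```

```text
at [500.4  43.8  50.2] 2.959 jig [-60.2  25.4]
```

View pics/i.png

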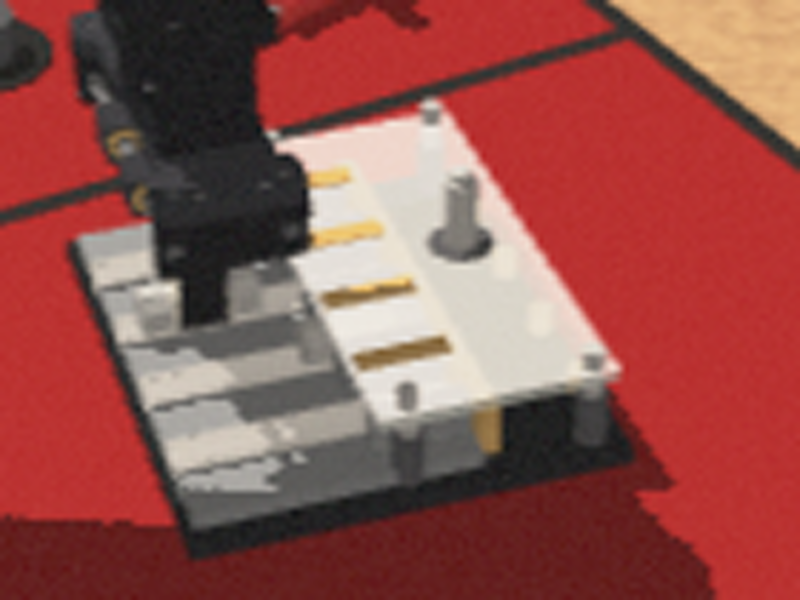

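The second fuse is in the third groove (crop 220,290), and the first fuse's tail sticks out of the bar at (315,345). Releasing it and going behind.

Request:
jog_arm([
  [[0, 0.5, 0], 0],
  [[0, 0.5, 0], 0],
  [[0, 0.5, 0], 0],
  [[0, 0.5, 0], 0],
  [[0, 0.5, 0], 0],
], grip=0.55)

```text
t: 34.15
eef_pos: [500.2, 43.9, 49.5]
tcp_rot: [3.142, -0.0, 2.959]
ft_force: [-0.5, 0.3, -0.2]
opening: 0.449
grip_force: 0.0
```

Request:
jog_arm([
  [[0, 0, -10], 0],
  [[0, 0, -25], 0],
  [[0, 0, -40], 0],
  [[10, 0, -50], 0],
  [[35, 0, -50], 0],
])

```text
t: 34.65
eef_pos: [466.6, 50.2, 101.1]
tcp_rot: [3.141, 0.004, 2.958]
ft_force: [-0.4, -0.5, -0.2]
opening: 0.451
grip_force: 0.0
```

Request:
jog_arm([
  [[18, 0, 0], 0],
  [[18, 0, 0], 0],
  [[18, 0, 0], 0],
  [[18, 0, 0], 0],
  [[18, 0, 0], 0],
], grip=1)

```text
t: 35.15
eef_pos: [448.8, 53.5, 99.6]
tcp_rot: [3.141, 0.0, 2.959]
ft_force: [0.9, -0.0, 0.2]
opening: 0.084
grip_force: 0.0
```

```bash
python3 - <<'E'
from h import *
x,y=jig(-112,25.5)
plan((x,y,53,2.963))
for n in("top","side"):
    c=read_camera(n); print(n); [print(*o) for o in blobs(c) if abs(o[0][1])>200]
E
```

```text
at [448.8  53.5  99.6] 2.959 jig [-112.7   25.7]
[-0.7 -0.2 46.6] -0.004
top
[836.9 468.3] 24.8 90.6 52 [115.2 127.8]
[798.8 500. ] 19.6 4.2 34 [104.1 139.3]
[ 681.7 -401.3] 73.8 134.6 366 [393.6 177.7]
[633.  292.3] 83.0 18.2 46 [168.8 191.6]
[ 614.8 -278.9] 39.6 122.2 44 [355.1 198.5]
[509.5 370.1] 44.6 90.2 158 [140.7 231.6]
[393.7 238.4] 34.8 23.8 43 [183.3 270.5]
[ 301.7 -452.1] 44.5 44.2 203 [416.7 302.2]
side
[637.  299.3] 87.6 18.9 30 [258.7 176.1]
[391.5 233.7] 41.2 22.0 48 [194.  206.3]
[ 614.6 -280.7] 40.2 121.5 90 [357.9 285.9]
[ 694.1 -380.4] 92.7 16.0 528 [413.3 300.8]
[ 312.8 -418.5] 52.9 63.2 521 [269.2 386.6]
```

Request:
jog_arm([
  [[0, 0, 20], -0.004],
  [[0, 0, 36], -0.004],
  [[0, 0, 44], -0.004],
  [[0, 0, 46.5], -0.004],
  [[0, 0, 46.5], -0.004],
])

```text
t: 35.75
eef_pos: [448.2, 53.6, 53.1]
tcp_rot: [3.142, -0.0, 2.963]
ft_force: [-0.5, -1.1, 0.2]
opening: 0.002
grip_force: 0.0
```

Request:
jog_arm([
  [[-2, 0, 0], 0],
  [[-4, 0, 0], 0],
  [[-6, 0, 0], 0],
  [[-8, 0, 0], 0],
  [[-10, 0, 0], 0],
])

```text
t: 36.25
eef_pos: [458.2, 51.8, 53.3]
tcp_rot: [3.141, 0.0, 2.963]
ft_force: [-0.0, -0.6, -0.3]
opening: 0.004
grip_force: 0.0
```

Request:
jog_arm([
  [[-2, 0, 0], 0],
  [[-4, 0, 0], 0],
  [[-6, 0, 0], 0],
  [[-8, 0, 0], 0],
  [[-10, 0, 0], 0],
])

```text
t: 36.75
eef_pos: [467.9, 50.0, 53.1]
tcp_rot: [3.142, -0.0, 2.963]
ft_force: [-0.4, -0.9, -0.5]
opening: 0.001
grip_force: 0.4
```

Request:
jog_arm([
  [[-2, 0, 0], 0],
  [[-4, 0, 0], 0],
  [[-6, 0, 0], 0],
  [[-8, 0, 0], 0],
  [[-10, 0, 0], 0],
])

```text
t: 37.25
eef_pos: [477.8, 48.3, 53.1]
tcp_rot: [3.142, -0.0, 2.963]
ft_force: [-1.2, -0.3, 0.0]
opening: 0.007
grip_force: 0.4
```

Request:
jog_arm([
  [[-2, 0, 0], 0],
  [[-4, 0, 0], 0],
  [[-6, 0, 0], 0],
  [[-8, 0, 0], 0],
  [[-10, 0, 0], 0],
])

```text
t: 37.75
eef_pos: [487.6, 46.5, 53.1]
tcp_rot: [3.142, -0.0, 2.963]
ft_force: [-1.2, -0.3, 1.0]
opening: 0.008
grip_force: 0.4
```

Request:
jog_arm([
  [[-2, 0, 0], 0],
  [[-4, 0, 0], 0],
  [[-6, 0, 0], 0],
  [[-8, 0, 0], 0],
  [[-10, 0, 0], 0],
])

```text
t: 38.25
eef_pos: [497.5, 44.7, 53.1]
tcp_rot: [3.142, -0.0, 2.963]
ft_force: [-0.6, -0.2, -0.1]
opening: 0.003
grip_force: 0.4
```

Request:
jog_arm([
  [[-2, 0, 0], 0],
  [[-4, 0, 0], 0],
  [[-6, 0, 0], 0],
  [[-8, 0, 0], 0],
  [[-10, 0, 0], 0],
])

```text
t: 38.75
eef_pos: [507.4, 42.9, 53.1]
tcp_rot: [3.142, 0.0, 2.963]
ft_force: [-0.4, -1.0, 0.6]
opening: 0.004
grip_force: 0.4
```

```bash
python3 - <<'E'
from h import *
plan()
E
```

```text
at [507.4  42.9  53.1] 2.963 jig [-53.2  25.8]
```

Request:
jog_arm([
  [[-2, 0, 0], 0],
  [[-4, 0, 0], 0],
  [[-6, 0, 0], 0],
  [[-8, 0, 0], 0],
  [[-10, 0, 0], 0],
])

```text
t: 39.25
eef_pos: [517.2, 41.2, 53.1]
tcp_rot: [3.142, -0.0, 2.963]
ft_force: [-1.0, -1.6, 0.3]
opening: 0.006
grip_force: 0.4
```

Request:
jog_arm([
  [[-1, 0, 0], 0],
  [[-2, 0, 0], 0],
  [[-3, 0, 0], 0],
  [[-4, 0, 0], 0],
  [[-5, 0, 0], 0],
])

```text
t: 39.75
eef_pos: [522.0, 40.3, 53.1]
tcp_rot: [3.142, 0.0, 2.963]
ft_force: [-0.2, -0.4, -0.6]
opening: 0.006
grip_force: 0.4
```

Request:
jog_arm([
  [[-0.5, 0, 0], 0],
  [[-1, 0, 0], 0],
  [[-1.5, 0, 0], 0],
  [[-2, 0, 0], 0],
  [[-2, 0, 0], 0],
])

```text
t: 40.25
eef_pos: [524.0, 39.9, 53.1]
tcp_rot: [3.141, 0.0, 2.963]
ft_force: [-0.1, 0.1, -0.1]
opening: -0.001
grip_force: 0.1
```

Request:
jog_arm([
  [[-0.4, 0, 0], 0],
  [[-0.8, 0, 0], 0],
  [[-1.2, 0, 0], 0],
  [[-1.5, 0, 0], 0],
  [[-1.5, 0, 0], 0],
])

```text
t: 40.75
eef_pos: [525.5, 39.7, 53.1]
tcp_rot: [3.141, 0.0, 2.963]
ft_force: [-0.5, 0.3, 0.1]
opening: 0.005
grip_force: 0.1
```

Request:
jog_arm([
  [[-0.3, 0, 0], 0],
  [[-0.6, 0, 0], 0],
  [[-0.9, 0, 0], 0],
  [[-1.2, 0, 0], 0],
  [[-1.2, 0, 0], 0],
])

```text
t: 41.25
eef_pos: [526.3, 39.5, 53.1]
tcp_rot: [3.142, -0.001, 2.963]
ft_force: [-2.2, -0.4, 0.8]
opening: 0.005
grip_force: 1.2
```

Request:
jog_arm([
  [[-0.2, 0, 0], 0],
  [[-0.3, 0, 0], 0],
  [[-0.4, 0, 0], 0],
  [[-0.4, 0, 0], 0],
  [[-0.4, 0, 0], 0],
])

```text
t: 41.75
eef_pos: [526.3, 39.5, 53.1]
tcp_rot: [-3.142, -0.001, 2.963]
ft_force: [-5.2, 0.4, 2.8]
opening: 0.001
grip_force: 2.8
```

Request:
jog_arm([
  [[4, 0, 0], 0],
  [[15, 0, 0], 0],
  [[25, 0, -20], 0],
  [[25, 0, -60], 0],
  [[25, 0, -100], 0],
], grip=1)

```text
t: 42.25
eef_pos: [501.4, 44.0, 153.9]
tcp_rot: [-3.141, -0.001, 2.963]
ft_force: [-0.0, -0.3, -0.2]
opening: 0.003
grip_force: 0.0
```

```bash
python3 - <<'E'
from h import *
plan((506.9,364.9,150,2.963))
c=read_camera("top"); r=cut_out("weight_center",c); print([(q["p"],onz(c,*np.argwhere(q["region"]).mean(0)[::-1],22)) for q in r[:2]])
r=cut_out("fuse1_center",c)+cut_out("fuse1_center",read_camera("side")); print([(q["p"],q["box"]) for q in r])
E
```

```text
at [501.4  44.  153.9] 2.963 jig [-59.3  25.7]
[ 51.6 316.8   3.9] -0.0
[(0.69, array([505.53768423, 362.36620866,  22.        ]))]
[(0.5, [228.4, 176.3, 304.0, 227.3]), (0.55, [270.2, 226.1, 276.5, 232.3])]
```

Request:
jog_arm([
  [[6, 35, 0], 0],
  [[12, 75, 0], 0],
  [[18, 113, 0], 0],
  [[24, 148, 0], 0],
  [[29, 180, 0], 0],
], grip=0.2)

```text
t: 43.0
eef_pos: [505.0, 227.6, 151.3]
tcp_rot: [-3.14, -0.002, 2.963]
ft_force: [0.1, -0.1, -0.4]
opening: 0.372
grip_force: 0.0
```

Request:
jog_arm([
  [[6, 35, 0], 0],
  [[12, 75, 0], 0],
  [[17, 105, 0], 0],
  [[21, 128, 0], 0],
  [[22.5, 136.5, 0], 0],
])

```text
t: 43.5
eef_pos: [507.1, 366.0, 151.1]
tcp_rot: [-3.14, -0.002, 2.965]
ft_force: [-0.2, 0.1, 0.2]
opening: 0.775
grip_force: 0.0
```

Request:
jog_arm([
  [[0, 0, 30], 0],
  [[0, 0, 60], 0],
  [[0, 0, 85], 0],
  [[0, 0, 85], 0],
  [[0, 0, 85], 0],
])

```text
t: 44.0
eef_pos: [507.9, 363.8, 67.8]
tcp_rot: [-3.141, -0.001, 2.962]
ft_force: [0.5, -0.4, 0.0]
opening: 0.801
grip_force: 0.0
```

```bash
python3 - <<'E'
from h import *
plan((506.9,364.9,31.5,2.963))
E
```

```text
at [507.9 363.8  67.8] 2.962 jig [-109.7  341.6]
[ 1.2  0.9 36.3] -0.001
```

Request:
jog_arm([
  [[1, 0.3, 16], 0],
  [[1, 0.3, 28], 0],
  [[1, 0.3, 34], 0],
  [[1, 0.3, 36], 0],
  [[1, 0.3, 36], 0],
])

```text
t: 44.5
eef_pos: [507.2, 364.9, 32.3]
tcp_rot: [3.141, 0.0, 2.963]
ft_force: [-1.1, -0.1, -0.1]
opening: 0.799
grip_force: 0.0
```

Request:
jog_arm([
  [[0, 0, 0], 0],
  [[0, 0, 0], 0],
  [[0, 0, 0], 0],
  [[0, 0, 0], 0],
  [[0, 0, 0], 0],
], grip=0.6)

```text
t: 45.0
eef_pos: [507.1, 365.0, 32.4]
tcp_rot: [3.141, 0.0, 2.963]
ft_force: [-0.7, -0.4, 1.9]
opening: 0.525
grip_force: 30.0
```

Request:
jog_arm([
  [[0, 0, 0], 0],
  [[0, 0, 0], 0],
  [[0, 0, 0], 0],
  [[0, 0, 0], 0],
  [[0, 0, 0], 0],
])

```text
t: 45.5
eef_pos: [507.1, 364.9, 32.3]
tcp_rot: [3.141, 0.0, 2.963]
ft_force: [-1.5, -1.0, 5.0]
opening: 0.523
grip_force: 30.0
```

Request:
jog_arm([
  [[0, 0, -20], 0],
  [[0, 0, -60], 0],
  [[0, 0, -100], 0],
  [[0, 0, -135], 0],
  [[0, 0, -150], 0],
])

```text
t: 46.0
eef_pos: [507.5, 365.2, 185.0]
tcp_rot: [3.139, 0.002, 2.963]
ft_force: [0.1, 0.1, -3.8]
opening: 0.524
grip_force: 30.0
```

```bash
python3 - <<'E'
from h import *
plan((618.3,-2.8,180,2.963))
c=read_camera("top"); cv2.imwrite("pics/k.png",cv2.resize(c["img"][172:262,206:326],(800,600),interpolation=cv2.INTER_CUBIC))
E
```

```text
at [507.5 365.2 185. ] 2.963 jig [-110.4  342.9]
[-174.5 -342.4    5. ] -0.0
```

View pics/k.png

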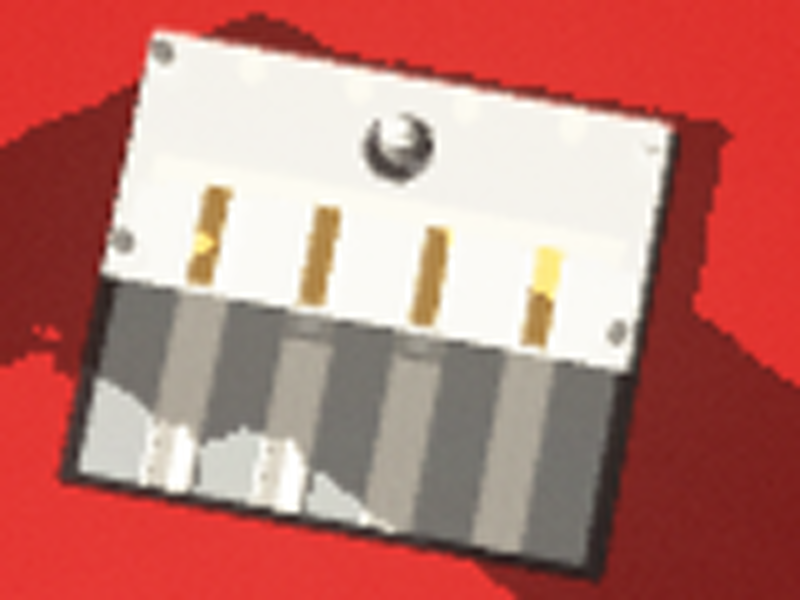

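Both fuse tails stick out equally ahead of the bar (crop 310,325 and 418,347), the spindle is free at (398,147).

Request:
jog_arm([
  [[-18, -36, 0], 0],
  [[-37, -72, 0], 0],
  [[-55, -108, 0], 0],
  [[-74, -145, 0], 0],
  [[-92, -181, 0], 0],
])

```text
t: 46.55
eef_pos: [565.2, 168.7, 180.7]
tcp_rot: [-3.141, -0.002, 2.963]
ft_force: [1.3, 0.3, -2.9]
opening: 0.522
grip_force: 30.0
```

Request:
jog_arm([
  [[-18, -36, 0], 0],
  [[-36, -72, 0], 0],
  [[-54, -108, 0], 0],
  [[-70, -138, 0], 0],
  [[-82.5, -161.4, 0], 0],
])

```text
t: 47.05
eef_pos: [617.8, -5.2, 180.5]
tcp_rot: [-3.141, -0.002, 2.962]
ft_force: [-0.3, 0.2, -4.2]
opening: 0.526
grip_force: 30.0
```

Request:
jog_arm([
  [[0, 0, 15], 0],
  [[0, 0, 30], 0],
  [[0, 0, 42], 0],
  [[0, 0, 48], 0],
  [[0, 0, 48], 0],
])

```text
t: 47.55
eef_pos: [617.4, -2.8, 132.9]
tcp_rot: [-3.142, -0.002, 2.963]
ft_force: [0.7, 0.4, -3.6]
opening: 0.521
grip_force: 30.0
```

```bash
python3 - <<'E'
from h import *
plan((618.3,-2.8,76,2.963)); print(state()["opening"],state()["grip_force"],state()["ft_force"])
c=read_camera("side"); cv2.imwrite("pics/l.png",cv2.resize(c["img"][140:245,230:370],(800,600),interpolation=cv2.INTER_CUBIC))
E
```

```text
at [617.4  -2.8 132.9] 2.963 jig [63.3  0.4]
[-0.9  0.2 56.9] 0.0
0.5213798041489306 29.999324614182115 [ 0.74060575  0.39950402 -3.58137255]
```

View pics/l.png

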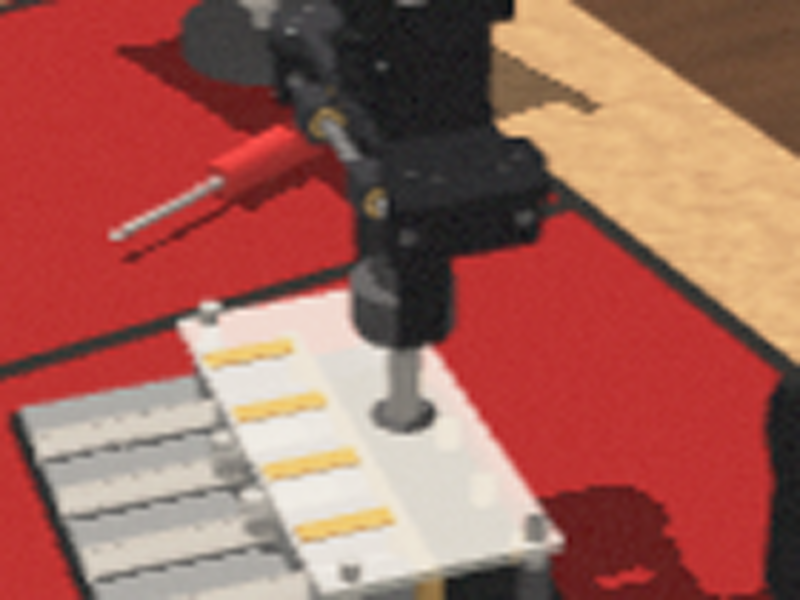

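The ring hangs centred over the spindle (crop 403,350). Lowering it in short steps, watching the force.

Request:
jog_arm([
  [[0, 0, 3], 0],
  [[0, 0, 6], 0],
  [[0, 0, 9], 0],
  [[0, 0, 12], 0],
  [[0, 0, 12], 0],
])

```text
t: 48.1
eef_pos: [617.7, -3.1, 121.7]
tcp_rot: [3.142, -0.001, 2.963]
ft_force: [-0.5, -0.4, -3.2]
opening: 0.526
grip_force: 30.0
```

Request:
jog_arm([
  [[0, 0, 1.5], 0],
  [[0, 0, 3], 0],
  [[0, 0, 4.5], 0],
  [[0, 0, 6], 0],
  [[0, 0, 6], 0],
])

```text
t: 48.6
eef_pos: [617.8, -3.1, 115.9]
tcp_rot: [3.142, -0.0, 2.963]
ft_force: [0.5, 0.7, -3.3]
opening: 0.519
grip_force: 30.0
```

Request:
jog_arm([
  [[0, 0, 1], 0],
  [[0, 0, 2], 0],
  [[0, 0, 3], 0],
  [[0, 0, 4], 0],
  [[0, 0, 4], 0],
])

```text
t: 49.1
eef_pos: [617.8, -3.1, 111.9]
tcp_rot: [3.142, -0.0, 2.963]
ft_force: [-0.6, -0.5, -3.2]
opening: 0.521
grip_force: 30.0
```

Past the step with no contact. Down to just above the raised bar (TCP ~80).

Request:
jog_arm([
  [[-0.3, 0.2, 4], 0],
  [[-0.3, 0.2, 8], 0],
  [[-0.3, 0.2, 12], 0],
  [[-0.3, 0.2, 15], 0],
  [[-0.3, 0.2, 15], 0],
])

```text
t: 49.6
eef_pos: [618.0, -2.9, 96.5]
tcp_rot: [3.142, -0.001, 2.963]
ft_force: [0.6, -0.1, -3.6]
opening: 0.52
grip_force: 30.0
```

Request:
jog_arm([
  [[0, 0, 4], 0],
  [[0, 0, 8], 0],
  [[0, 0, 12], 0],
  [[0, 0, 15], 0],
  [[0, 0, 15], 0],
])

```text
t: 50.1
eef_pos: [618.0, -2.9, 81.6]
tcp_rot: [3.142, -0.001, 2.963]
ft_force: [-0.3, 0.2, -3.5]
opening: 0.522
grip_force: 30.0
```

Request:
jog_arm([
  [[0, 0, 1], 0],
  [[0, 0, 2], 0],
  [[0, 0, 3], 0],
  [[0, 0, 4], 0],
  [[0, 0, 4], 0],
])

```text
t: 50.6
eef_pos: [618.3, -3.0, 78.1]
tcp_rot: [3.141, 0.0, 2.963]
ft_force: [-0.4, 0.7, -1.9]
opening: 0.523
grip_force: 30.0
```

Request:
jog_arm([
  [[0, 0, 0.5], 0],
  [[0, 0, 1], 0],
  [[0, 0, 1.5], 0],
  [[0, 0, 1.8], 0],
  [[0, 0, 1.8], 0],
])

```text
t: 51.1
eef_pos: [618.2, -2.9, 76.3]
tcp_rot: [3.142, 0.0, 2.963]
ft_force: [0.2, -0.2, -1.9]
opening: 0.525
grip_force: 30.0
```

Request:
jog_arm([
  [[0, 0, 0.3], 0],
  [[0, 0, 0.5], 0],
  [[0, 0, 0.5], 0],
  [[0, 0, 0.5], 0],
  [[0, 0, 0.5], 0],
])

```text
t: 51.6
eef_pos: [618.3, -2.9, 75.9]
tcp_rot: [3.141, 0.0, 2.963]
ft_force: [0.4, -1.1, -0.5]
opening: 0.52
grip_force: 30.0
```

Request:
jog_arm([
  [[0, 0, 0], 0],
  [[0, 0, 0], 0],
  [[0, 0, 0], 0],
  [[0, 0, 0], 0],
  [[0, 0, 0], 0],
], grip=0.25)

```text
t: 52.1
eef_pos: [618.2, -2.9, 75.8]
tcp_rot: [3.142, 0.0, 2.963]
ft_force: [-0.9, 0.7, 0.2]
opening: 0.743
grip_force: 0.0
```

Request:
jog_arm([
  [[0, 0, -5], 0],
  [[0, 0, -20], 0],
  [[0, 0, -50], 0],
  [[0, 0, -90], 0],
  [[0, 0, -130], 0],
])

```text
t: 52.6
eef_pos: [618.0, -2.9, 208.4]
tcp_rot: [3.141, 0.0, 2.963]
ft_force: [0.8, -0.3, -0.5]
opening: 0.75
grip_force: 0.0
```

Request:
jog_arm([
  [[20, 36, 0], 0],
  [[40, 75, 0], 0],
  [[60, 115, 0], 0],
  [[80, 155, 0], 0],
  [[95, 190, 0], 0],
])

```text
t: 53.1
eef_pos: [557.5, 202.9, 207.4]
tcp_rot: [3.141, 0.001, 2.963]
ft_force: [0.1, -0.3, 0.3]
opening: 0.749
grip_force: 0.0
```

```bash
python3 - <<'E'
from h import *
plan()
for n in("top","side"):
    c=read_camera(n); print(n); [print(*o) for o in blobs(c) if abs(o[0][1])>200]
    r=cut_out("weight_center",c); print([(q["p"],q["box"],np.argwhere(q["region"]).mean(0)[::-1].round(1)) for q in r[:2]])
    x,y=jig(65,0); print("expected ctr px (z 59.1, was 57.1)",proj(c,(x,y,59)),proj(c,(x,y,81)))
    r=cut_out("fuse1_center",c); print([(q["p"],q["box"]) for q in r])
    for g in(-25,25): print("tail px",proj(c,(*jig(-19,g),33)))
E
```

```text
at [557.5 202.9 207.4] 2.963 jig [-32.3 192.1]
top
[836.7 468. ] 21.7 90.6 51 [115.3 127.8]
[ 836.7 -515.2] 80.4 90.6 29 [426.8 130.8]
[798.8 500. ] 19.6 4.2 34 [104.1 139.3]
[ 681.7 -401.3] 73.8 134.6 366 [393.6 177.7]
[610.  379.6] 51.7 119.9 93 [139.5 198.8]
[ 614.8 -278.9] 39.6 122.2 44 [355.1 198.5]
[ 301.7 -452.1] 44.5 44.2 203 [416.7 302.2]
[(0.57, [259.8, 187.6, 277.9, 201.2], array([265.3, 193.3]))]
expected ctr px (z 59.1, was 57.1) [265.4683744  193.02019341] [265.39158656 191.28077468]
[]
tail px [268.60278038 223.55079059]
tail px [252.09782195 220.52990356]
side
[637.  299.3] 87.6 18.9 30 [258.7 176.1]
[391.3 234. ] 41.2 22.0 46 [193.9 206.3]
[ 614.5 -280.1] 40.2 121.5 87 [357.7 285.7]
[ 694.4 -380.2] 92.6 14.6 524 [413.3 300.7]
[ 312.8 -418.5] 52.9 63.2 521 [269.2 386.6]
[]
expected ctr px (z 59.1, was 57.1) [300.18494895 210.48304378] [300.20820315 203.73982443]
[(0.46, [271.2, 226.0, 278.4, 234.1])]
tail px [273.70102247 229.41529166]
tail px [268.39001848 219.21562118]
```

```bash
python3 -c "
from cell import job_done; print(job_done())"
```

```text
the job is handed in; nothing more can be done
None
```

I handed the job in at about 53 s: both big fuses are home against the stop in the second and third grooves, the ring weight is back on the spindle with the bar down, and the small fuses and other things have not moved. The hand-in call returned no verdict.

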